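# Tip the parts bin and scoop the ball knobs into the sorting tray

## Task

Lift the wooden handle of the tipping bin until the bin reaches its stop, so that the three brass ball knobs gather in its low corner, and let it stand tipped. Then take all three knobs out of that corner in one scoopful with the hand scoop, pour them into the sorting tray, and lay the scoop down flat on the board, clear of the tray. Do not touch the knobs with the gripper, and leave the paperweight, awl and punch where they are.

Things in the scene. Friction and masses are not known exactly. Their poses are not given: they have to be found in the camera images.
- bin (a joint): tilt of the tipping bin about its hinge, rad: 0 = level, grows as the wooden handle is lifted, stop at 0.42 (24 degrees). The hinge is stiff (1.6 N m of friction; some 10 N at the handle lifts it) and holds the bin at any tilt.
- bin_corner (a point): low corner of the bin: point on the inner floor at the middle of the 24 mm wide flat that blunts the corner between two walls. Grey open square box, inside 140x140 mm, upright walls 50 high and 3 thick, set cornerwise on a stand; floor 31 mm over the board when level. Axes turn with the bin: x along the floor diagonal (186 mm) from the handle's corner to this one, z square to the floor. Hinge line: along y, 27 mm behind (-x), 11 mm below (-z).
- bin_handle (a point): centre of the bin's wooden handle, a straight stem 16 mm wide and high that sticks out from the corner opposite the low one: 26 mm outward (-x), 28 mm inward of this point; 60 mm over the board when level. Axes as bin_corner. Pinch it across its width from above; it turns between the fingers as it moves on an arc of 207 mm about the hinge line.
- scoop_grip (a point): centre of the scoop's wooden handle, a bar 16 mm wide (y), 26 thick, 75 long, rising backward at 15 degrees on a neck above the rear wall. Loose aluminium hand scoop, 0.12 kg. Axes: x from handle to the blade's tip, z square to the blade, up when it lies flat (this point then 84 mm over the board). The blade's underside is 84 mm below this point, its tip 94 mm ahead, its rear wall 22 mm ahead.
- scoop_pan (a point): point on the middle line of the scoop's blade, on its upper face (blade 2 mm thick). Axes as scoop_grip. Blade 70 mm wide; side walls 30 mm high behind, 16 mm in front, ending 14 mm ahead of this point; rear wall 34 mm high, 30 mm behind it; from 15 mm ahead the blade narrows at 45 degrees to a blunt tip, 16 mm wide, 42 mm ahead.
- tray_floor (a point): centre of the inner floor of the sorting tray, a black open square box fixed to the board, 140 x 140 mm outside, rim 46 mm and inner floor 17 mm above the board, walls 3 mm thick. x and y along its sides, z up. Keep the hand and wrist clear of tall fixed things beyond the work: a hanging tool wall far left of the bin (x over 0.75 m), the press arm right of it (y under -0.35 m).
- knob1_center (a point): centre of a loose brass ball knob, a 16 mm ball with a small blind screw hole, 15 g, smooth. All three start on the bin's floor and roll when it tips.
- knob2_center (a point): centre of a loose brass ball knob, a 16 mm ball with a small blind screw hole, 15 g, smooth. All three start on the bin's floor and roll when it tips.
- knob3_center (a point): centre of a loose brass ball knob, a 16 mm ball with a small blind screw hole, 15 g, smooth. All three start on the bin's floor and roll when it tips.
- knob1: the same knob's body; origin at its centre
- knob2: the same knob's body; origin at its centre
- knob3: the same knob's body; origin at its centre
- scoop: the scoop's body; origin under the middle of the blade, axes as scoop_grip
- weight_block: bystander: steel paperweight with a wooden knob, 50 x 62 x 48 mm; origin under its centre
- awl: bystander: awl with a wooden handle, 26 x 132 x 26 mm; origin under its centre
- hole_punch1: bystander: steel drive punch, 18 x 104 x 18 mm; origin under its centre

How it is judged:
By the outcome, as a careful person would: the job done as asked, in the order asked, and still so for the second after the job is handed in, with the robot touching nothing.
It also fails if it takes over 69 s, if anything falls off the work surface, if the arm or the gripper's body presses on something with over 40 N, if the wrist force passes 120 N, or if a joint passes its speed limit or range.

## Robot

A 7-joint arm with a two-finger parallel gripper is mounted at the origin on a cart in front of the work surface, level with it; the furniture and walls round the work are solid. World frame = base frame: x ahead of the robot, y to its left, z up, the work surface at z = 0. Lengths are in mm, angles in rad, forces in N, time in s.
With the tool pointing down it reaches from about 350 to 900 mm from the base axis. Payload 8.1 kg.
Tool frame: the origin (TCP) lies at the very end of the fingers, on their centre line; the grasp point (between the pads) lies 19 mm behind it; y points along the fingers, z is the direction in which the jaws open and shut, and the axes are right-handed (so a half turn about y gives the same grasp; the last joint's range is limited). The gripper opens to 85 mm and grips with 20 to 120 N. Pads are 22 mm wide; open, the fingers measure 114 mm over their backs; the gripper's body (76 mm by 85 mm) begins 54 mm behind the grasp point. The pads swing forward as they close: fully open they stand 13 mm farther back than shut.
Start: joints at [-1.226, 0.434, 0.025, 1.573, -0.012, 1.134, -0.075], TCP at [270.642, 563.377, 231.323] pointing down, gripper open.
Joint ranges: [-2.62, 2.62], [-0.44, 2.09], [-1.27, 1.32], [0.08, 2.57], [-1.32, 4.46], [0.12, 2], [-2.74, 2.74]. Speed limits (rad/s): [2.22, 2.22, 3.01, 3.01, 3.14, 3.14, 3.14].

## Interface

Orientations are given as a rotation vector (axis times angle).
In Python, from rig import env, vision gives the robot as it stands. The module is installed in compiled form; this text tells all that it offers.
- The arm moves only by the tool play_rows, never from a script. Its argument "motion" is text: rows parted by semicolons, each of 6 numbers parted by spaces: the shift along the tool's x, y, z in m, then the turn, a rotation vector about the tool's x, y, z in rad. In form: x y z ax ay az; .... A call has 1 to 5 rows; each row is the pose to reach, as a shift and turn from the pose measured when the call began, along the tool's axes at that moment; what a row does not reach only later rows make up. A row lasts 1/8 s, in which the tool goes at most 62.5 mm and 10.7 degrees, less where a joint would pass 70% of its speed; a pose out of reach is approached as far as the arm can. A call with a gripper value outside its range is refused whole. "jaw" is the opening, from -1 (shut) to 1 (fully open), so that 0 is half open, set as the call begins (left out, the last holds). The fingers move at their own pace and stop on an object; "squeeze" is the grip in N (left out, the last holds). Time passes only in rows, so rows that repeat a pose let the fingers close. It gives the time, the measured TCP pose, the force and the opening at its end, in the units of the state.
- env.get_obs(): the state, without advancing time (a new reading comes with each control period).
- vision.capture(name): name is "scene" or "top"; returns the picture (480x640x3 uint8, red, green, blue); there is no depth.
- vision.camera_info(name): a dict with "fovy" (degrees; the focal length in pixels is half the picture's height over the tangent of half this angle, whatever the lens; pixels are square), "cx", "cy" (the principal point, pixels), "R" (3x3) and "t" (3): a world point X has camera coordinates R X + t. Camera axes: x right, y down, z forward; pixel columns grow to the right and rows downward; lengths in mm; the calibration is good to about 2 mm. A picture is of the moment at which its call begins. camera_info takes no time and is no camera call.
- env.close_job(): hands the job in, once; it reports no verdict.
The state is a dict: "time": time; "joints": joint angles; "joint_vel": joint speeds; "joint_efforts": joint torques, N m; "ee_pos": TCP position; "eef_rot": TCP orientation; "ft_force": force on the tool from outside, world axes, zero at the start; "torque": the same for the moment, N m; "width": opening from 0.0 (shut) to 1.0 (fully open).
Only numpy, scipy, OpenCV 4.12 (cv2) and the standard library are available. Lean on these libraries where they do the work, as an engineer would, in place of code of your own. Each camera call takes 0.05 s, during which the arm holds its last target.

## Working session

There is one attempt and no reset: what is moved stays moved. The work goes in short steps, Python scripts to look and compute and a tool call to move; the robot and the scene stay as the last step left them, time stands still between calls to the robot, and variables do not carry over. Pictures are saved under pics/ and viewed, and the job is handed in when it is done.

Besides the shell and the picture viewer there is one more tool, called after ">>>" as name(argument=value, ...), one argument or row to a line, values as JSON. play_rows: Moves the arm, as the interface text tells. Its arguments: {"type":"object","properties":{"motion":{"type":"string"},"jaw":{"type":"number"},"squeeze":{"type":"number"}},"required":["motion"]}

```bash
ls; mkdir -p pics
python3 - <<'E'
from rig import env, vision
import cv2
for n in("scene","top"):
    im=vision.capture(n); cv2.imwrite(f"pics/{n}0.png",im[:,:,::-1])
    i=vision.camera_info(n); print(n,{k:(v.round(4).tolist() if hasattr(v,'round') and not isinstance(v,float) else v) for k,v in i.items()})
o=env.get_obs();print(o)
E
```

```text
pics
scene {'fovy': 48.75548850935345, 'cx': 312.0084662719333, 'cy': 240.3661629036481, 'R': [[0.8696, -0.4935, 0.0138], [-0.2779, -0.5124, -0.8126], [0.4081, 0.7028, -0.5827]], 't': [-503.747, 247.6746, 794.7725]}
top {'fovy': 48.14007923772137, 'cx': 322.4444299864168, 'cy': 238.6207571926075, 'R': [[0.0024, -1.0, -0.0061], [-0.9879, -0.0014, -0.1548], [0.1548, 0.0064, -0.9879]], 't': [-17.3329, 587.3668, 1193.446]}
{'time': 0.1, 'joints': array([-1.22556177,  0.43512842,  0.02498284,  1.57397725, -0.01161219,
        1.13402988, -0.07510976]), 'joint_vel': array([-0.00049131, -0.000255  ,  0.0002491 , -0.0016231 ,  0.00166681,
       -0.00011447,  0.00039127]), 'joint_efforts': array([ 3.73494942e-03, -6.71764255e+01,  1.02886956e+00, -3.16902637e+01,
        1.59085903e-02,  7.36974296e-03,  4.00023907e-06]), 'ee_pos': array([270.48821785, 562.93991573, 230.63118724]), 'eef_rot': array([-1.54349331,  0.35148723, -0.35118261]), 'ft_force': array([ 0.6747818 , -0.31163225,  0.85874974]), 'torque': array([-0.036318  ,  0.05237291, -0.00371998]), 'width': 1.001060975557197}
```

View pics/scene0.png

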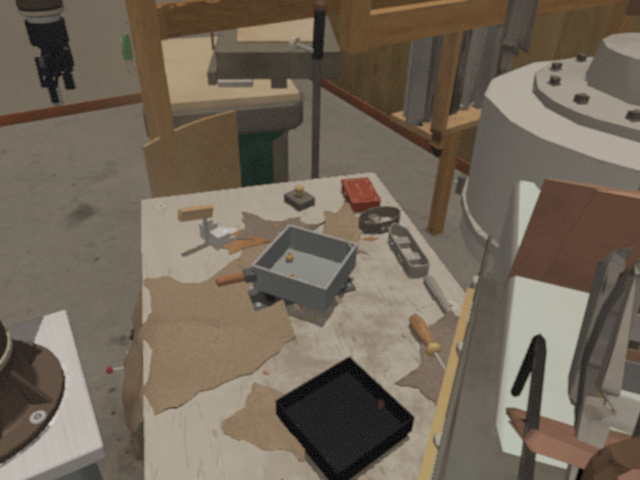

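View pics/top0.png

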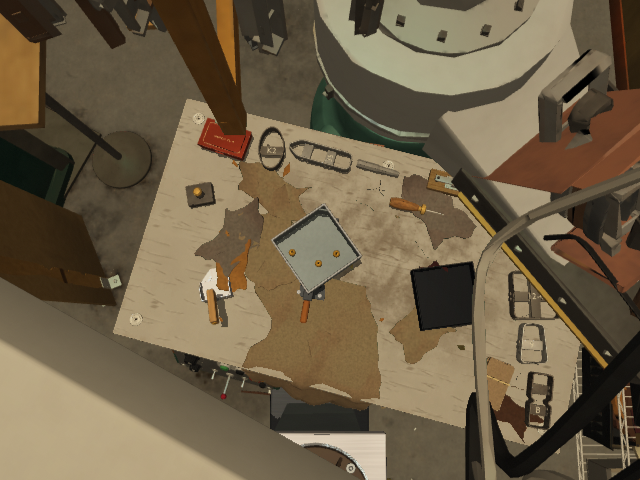

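The scene shows the grey bin at top-view (317,248) with its handle at (305,308) and three brass knobs at (292,252), (318,263), (336,254). The scoop is at (213,292) with its handle near the robot, and the tray at (443,297). Next I'll zoom in and measure.

```bash
cat > h.py <<'E'
import numpy as np, cv2
from rig import env, vision
from scipy.spatial.transform import Rotation as Rn
def cam(n):
    i=vision.camera_info(n); f=240/np.tan(np.radians(i['fovy'])/2)
    return f,i['cx'],i['cy'],np.array(i['R']),np.array(i['t'])
def ray(n,u,v):
    f,cx,cy,R,t=cam(n); d=R.T@np.array([(u-cx)/f,(v-cy)/f,1]); return -R.T@t,d/np.linalg.norm(d)
def onz(n,u,v,z):
    o,d=ray(n,u,v); return o+d*(z-o[2])/d[2]
def proj(n,X):
    f,cx,cy,R,t=cam(n); c=np.atleast_2d(X)@R.T+t; return np.c_[f*c[:,0]/c[:,2]+cx,f*c[:,1]/c[:,2]+cy]
def tri(pt,ps):
    o1,d1=ray('top',*pt);o2,d2=ray('scene',*ps)
    s=np.linalg.lstsq(np.c_[d1,-d2],o2-o1,rcond=None)[0]
    a=o1+s[0]*d1;b=o2+s[1]*d2; return (a+b)/2,np.linalg.norm(a-b)
def snap(n,name,box=None,k=1):
    im=vision.capture(n)[:,:,::-1].copy()
    cv2.imwrite(f'pics/{name}_raw.png',im)
    if box: 
        x0,y0,x1,y1=box; im=cv2.resize(im[y0:y1,x0:x1],None,fx=k,fy=k,interpolation=cv2.INTER_CUBIC)
    cv2.imwrite(f'pics/{name}.png',im); return im
E
python3 - <<'E'
import cv2
t=cv2.imread('pics/top0.png');s=cv2.imread('pics/scene0.png')
cv2.imwrite('pics/t_z.png',cv2.resize(t[190:340,180:380],None,fx=4,fy=4,interpolation=2))
cv2.imwrite('pics/s_z.png',cv2.resize(s[180:330,165:365],None,fx=4,fy=4,interpolation=2))
E
```

```text
(no output)
```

View pics/t_z.png

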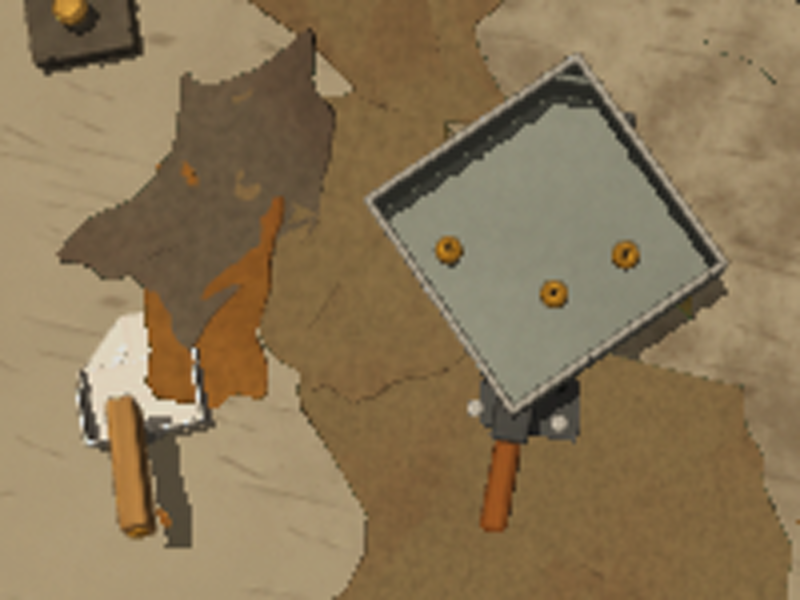

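View pics/s_z.png

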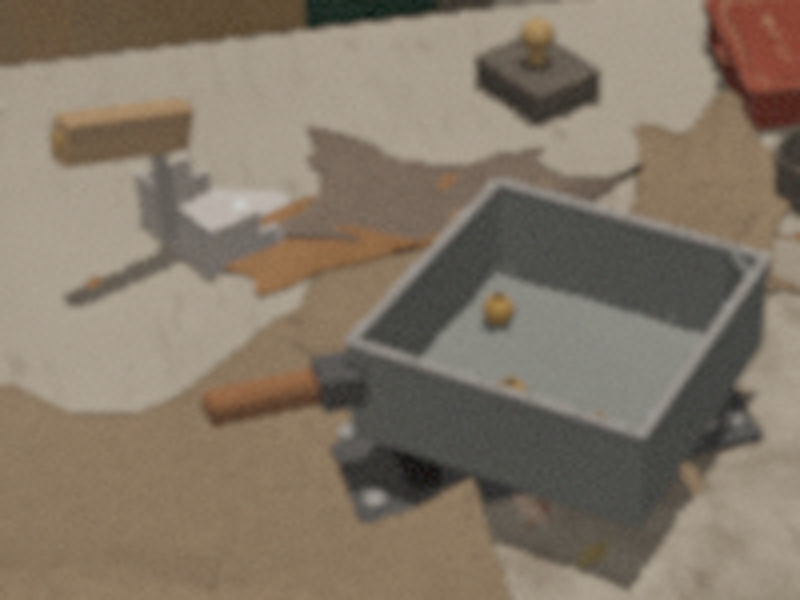

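Run:
```python
from h import *
np.set_printoptions(precision=1,suppress=True)
T=lambda x,y:(180+(x+.5)/4-.5,190+(y+.5)/4-.5)
S=lambda x,y:(165+(x+.5)/4-.5,180+(y+.5)/4-.5)
for n,p in dict(far=(575,55),left=(370,200),right=(725,265),near=(513,410)).items(): print(n,onz('top',*T(*p),81))
for n,p in dict(far=(768,257),left=(497,180),right=(645,435),near=(352,343)).items(): print('s',n,onz('scene',*S(*p),81))
print('h end',onz('top',*T(494,530),60),onz('top',*T(506,442),60), onz('scene',*S(210,405),60))
# by color: handle
for nm in('top','scene'):
    im=cv2.imread(f'pics/{nm}0.png'); hsv=cv2.cvtColor(im,cv2.COLOR_BGR2HSV)
    print(nm,'bin handle hsv',hsv[311,304] if nm=='top' else hsv[279,232], 'scoop h',hsv[305,212] if nm=='top' else hsv[213,195])
# scoop handle top: z at rear end & front end
# grip centre 84; bar 26 thick rising back 15deg
for n,p in dict(fl=(108,398),fr=(137,396),rl=(120,535),rr=(152,530)).items(): print('scoop',n,[onz('top',*T(*p),z) for z in (84,97)])
for n,p in dict(bl_rear=(88,440),br_rear=(210,425)).items(): print('rear wall',n,onz('top',*T(*p),34))
for n,p in dict(tipl=(120,318),tipr=(142,312),sh_l=(84,370)).items(): print('pan',n,onz('top',*T(*p),2))
print('tri handle rear',tri(T(136,532),S(62,140)))
print('tri handle front',tri(T(122,397),S(190,115)))
```

```text
far [662.6 -18.3  81. ]
left [579.4  96.3  81. ]
right [ 543.1 -102.1   81. ]
near [462.4  15.4  81. ]
s far [664.8 -18.6  81. ]
s left [582.  100.5  81. ]
s right [ 547.6 -101.3   81. ]
s near [464.6  15.6  81. ]
h end [397.   26.3  60. ] [445.7  19.9  60. ] [400.7  29.9  60. ]
top bin handle hsv [ 13 201 152] scoop h [ 16 162 179]
scene bin handle hsv [ 13 141 110] scoop h [ 15  89 106]
scoop fl [array([468.3, 238.6,  84. ]), array([467.5, 235.7,  97. ])]
scoop fr [array([469.5, 222.7,  84. ]), array([468.6, 219.9,  97. ])]
scoop rl [array([393.8, 229.4,  84. ]), array([393.8, 226.6,  97. ])]
scoop rr [array([396.5, 212. ,  84. ]), array([396.5, 209.4,  97. ])]
rear wall bl_rear [447.4 260.3  34. ]
rear wall br_rear [456.1 190.6  34. ]
pan tipl [520.7 251.4   2. ]
pan tipr [524.2 238.4   2. ]
pan sh_l [489.8 271.6   2. ]
tri handle rear (array([397.2, 218. ,  94.4]), np.float64(3.711547086341283))
tri handle front (array([469.7, 231.6,  80.1]), np.float64(1.11048278612637))
```

```bash
cat >> h.py <<'E'
def mv(pos,Rt):
    "print tool-frame shift(m), turn for target"
    o=env.get_obs(); R0=Rn.from_rotvec(o['eef_rot']); p=np.array(o['ee_pos'])
    s=R0.inv().apply(np.array(pos)-p)/1000; r=(R0.inv()*Rt).as_rotvec()
    print('t %.2f shift'%o['time'],s.round(4),'turn',r.round(4),'deg',np.degrees(np.linalg.norm(r)).round(1),'dist',np.linalg.norm(s).round(3))
def st():
    o=env.get_obs();R=Rn.from_rotvec(o['eef_rot']).as_matrix()
    print('t %.2f'%o['time'],'pos',np.round(o['ee_pos'],1),'J',np.round(o['joints'],3),'F',np.round(o['ft_force'],1),'w %.3f'%o['width'],'\nR',R.round(3).tolist())
def toolR(yaw,lean=0.,flip=1,):
    "jaw axis horizontal, perpendicular to heading yaw; lean>0: approach points back to robot (tip-down pitch of held thing)"
    h=np.array([np.cos(yaw),np.sin(yaw),0]); l=np.array([-h[1],h[0],0])*flip; up=np.array([0,0,1.])
    y=-(np.cos(lean)*up+np.sin(lean)*h); z=l; x=np.cross(y,z)
    return Rn.from_matrix(np.c_[x,y,z])
E
python3 - <<'E'
from h import *
np.set_printoptions(precision=1,suppress=True)
st()
im=cv2.imread('pics/top0.png'); hsv=cv2.cvtColor(im,cv2.COLOR_BGR2HSV)
def rect(box,lo,hi):
    x0,y0,x1,y1=box; m=cv2.inRange(hsv,lo,hi); mm=np.zeros_like(m); mm[y0:y1,x0:x1]=m[y0:y1,x0:x1]
    n,l,s,c=cv2.connectedComponentsWithStats(mm); k=1+np.argmax(s[1:,4]); ys,xs=np.where(l==k)
    p=np.c_[xs,ys].astype(np.float32); return p,cv2.minAreaRect(p)
for nm,box,z in(('scoop',(200,286,222,326),97),('bin',(296,298,312,324),64)):
    p,r=rect(box,(8,110,90),(22,255,255)); print(nm,len(p),r)
    m=p.mean(0); vx=cv2.fitLine(p,cv2.DIST_L2,0,.01,.01).ravel()
    a=m-vx[:2]*8;b=m+vx[:2]*8
    print(onz('top',*m,z), (onz('top',*b,z)-onz('top',*a,z)))
m=((im.max(2)<40)).astype(np.uint8); m[:,:400]=0;m[:250]=0;m[340:]=0;m[:,476:]=0
n,l,s,c=cv2.connectedComponentsWithStats(m);k=1+np.argmax(s[1:,4]);p=np.argwhere(l==k)[:,::-1].astype(np.float32)
bx=cv2.boxPoints(cv2.minAreaRect(p));print('tray',bx,[onz('top',*q,46)for q in bx])
E
```

```text
t 0.10 pos [270.5 562.9 230.6] J [-1.2  0.4  0.   1.6 -0.   1.1 -0.1] F [ 0.7 -0.3  0.9] w 1.001 
R [[0.901, -0.0, 0.433], [-0.433, -0.001, 0.901], [0.0, -1.0, -0.001]]
scoop 251 ((211.08804321289062, 306.6822204589844), (35.35207748413086, 7.5503082275390625), 82.64761352539062)
[429.2 224.3  97. ] [-34.2  -5.1   0. ]
bin 381 ((303.5, 310.5), (25.0, 15.0), 90.0)
[420.9  26.2  64. ] [-35.1  -3.8   0. ]
tray [[410.  269.2]
 [472.6 261.2]
 [480.5 322.6]
 [417.9 330.7]] [array([ 517. , -216.3,   46. ]), array([ 535.6, -359.7,   46. ]), array([ 396.8, -371.7,   46. ]), array([ 378.7, -230.8,   46. ])]
```

Run:
```python
from h import *
mv((420,23.5,130),toolR(np.radians(-9.5)))
```

```text
t 0.10 shift [ 0.3684  0.1013 -0.4213] turn [ 1.400e-03 -2.821e-01 -1.000e-04] deg 16.2 dist 0.569
```

>>> play_rows(
  motion="0.04 0.01 -0.045 0 -0.03 0; 0.08 0.02 -0.09 0 -0.06 0; 0.12 0.03 -0.135 0 -0.09 0; 0.16 0.04 -0.18 0 -0.12 0; 0.2 0.05 -0.225 0 -0.15 0",
  jaw=0.2,
)

```text
time: 0.72
ee_pos: [353.5, 271.4, 180.6]
eef_rot: [-1.56, 0.233, -0.233]
ft_force: [1.6, 0.1, 0.1]
width: 0.598
```

Run:
```python
from h import *
st()
mv((420,23.5,130),toolR(np.radians(-9.5)))
```

```text
t 0.72 pos [353.5 271.4 180.6] J [-0.834  0.201  0.069  2.06  -0.017  0.882  0.518] F [1.6 0.1 0.1] w 0.598 
R [[0.956, -0.0, 0.293], [-0.293, -0.001, 0.956], [0.0, -1.0, -0.001]]
t 0.72 shift [ 0.1361  0.0509 -0.2176] turn [ 0.0014 -0.131  -0.    ] deg 7.5 dist 0.262
```

>>> play_rows(
  motion="0.03 0.01 -0.05 0 -0.03 0; 0.065 0.02 -0.1 0 -0.06 0; 0.1 0.035 -0.16 0 -0.1 0; 0.136 0.051 -0.218 0.001 -0.131 0; 0.136 0.051 -0.218 0.001 -0.131 0",
)

```text
time: 1.35
ee_pos: [419.5, 19.0, 129.2]
eef_rot: [-1.568, 0.135, -0.133]
ft_force: [-0.6, 0.8, 0.1]
width: 0.601
```

Run:
```python
from h import *
st()
mv((421,23.5,42),toolR(np.radians(-9.5)))
snap('top','t1',(220,200,400,335),4)
snap('scene','s1',(180,180,380,330),4)
```

```text
t 1.35 pos [419.5  19.  129.2] J [-0.356  0.236  0.217  2.187 -0.074  0.727  1.31 ] F [-0.6  0.8  0.1] w 0.601 
R [[0.985, -0.001, 0.17], [-0.17, -0.002, 0.985], [-0.001, -1.0, -0.002]]
t 1.35 shift [0.0008 0.0872 0.0048] turn [ 0.0019 -0.0053 -0.0011] deg 0.3 dist 0.087
```

View pics/s1.png

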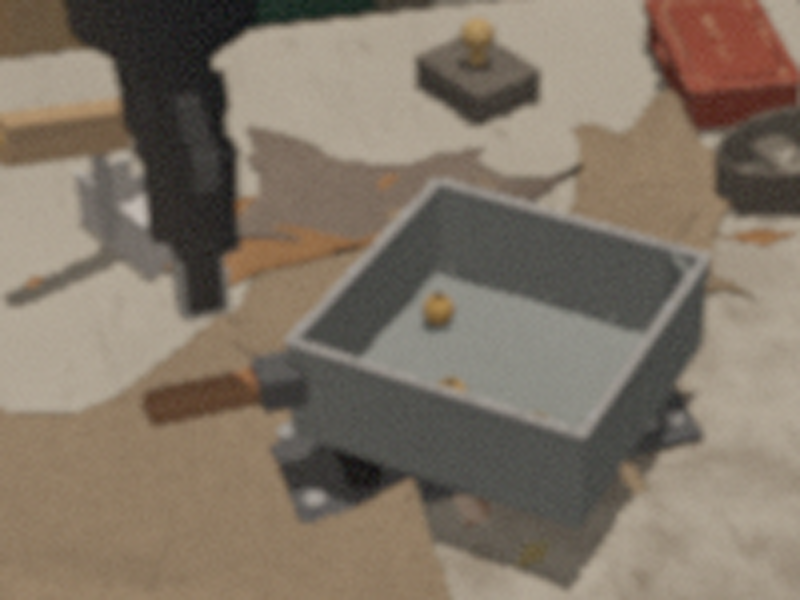

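View pics/t1.png

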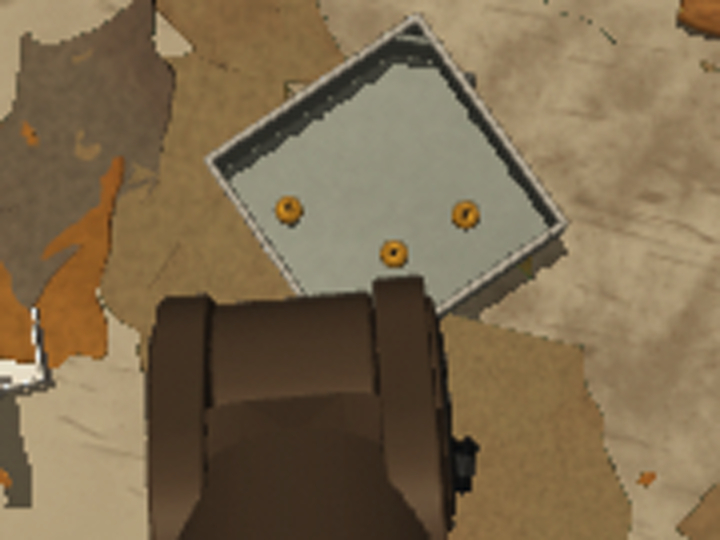

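The gripper hangs right above the bin handle and the knobs haven't moved. Now lowering.

>>> play_rows(
  motion="0.0 0.02 0.005 0.002 -0.005 0; 0.001 0.042 0.005 0.002 -0.005 0; 0.001 0.065 0.005 0.002 -0.005 0; 0.001 0.087 0.005 0.002 -0.005 0; 0.001 0.087 0.005 0.002 -0.005 0",
)

```text
time: 2.08
ee_pos: [420.1, 26.7, 41.6]
eef_rot: [-1.567, 0.131, -0.125]
ft_force: [-0.2, 0.4, -0.4]
width: 0.599
```

>>> play_rows(
  motion="0 0 0 0 0 0; 0 0 0 0 0 0; 0 0 0 0 0 0; 0 0 0 0 0 0; 0 0 0 0 0 0",
  jaw=-1,
  squeeze=40,
)

```text
time: 2.7
ee_pos: [419.9, 24.2, 42.5]
eef_rot: [-1.568, 0.134, -0.128]
ft_force: [-3.3, -12.6, 8.3]
width: 0.178
```

Run:
```python
from h import *
st()
snap('scene','s2',(180,180,380,330),4)
```

```text
t 2.70 pos [419.9  24.2  42.5] J [-0.32   0.402  0.171  2.262 -0.141  0.49   1.366] F [ -3.3 -12.6   8.3] w 0.178 
R [[0.986, -0.003, 0.166], [-0.166, -0.001, 0.986], [-0.003, -1.0, -0.002]]
```

View pics/s2.png

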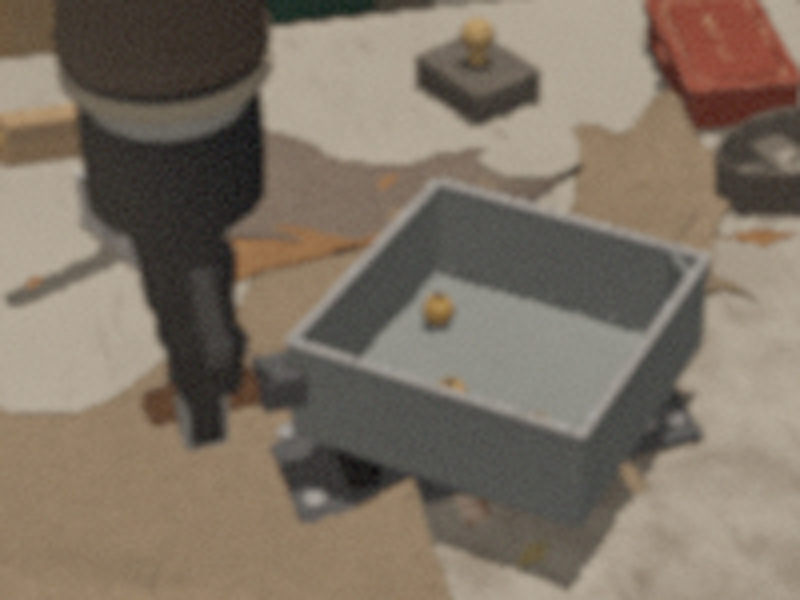

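>>> play_rows(
  motion="0.001 -0.005 0 0 0 0; 0.002 -0.010 0 0 0 0; 0.004 -0.015 0 0 0 0; 0.005 -0.020 0 0 0 0; 0.008 -0.0295 0 0 0 0",
)

```text
time: 3.38
ee_pos: [427.6, 22.7, 72.2]
eef_rot: [-1.569, 0.134, -0.128]
ft_force: [1.8, -3.6, -12.6]
width: 0.177
```

Run:
```python
from h import *
st()
snap('scene','s3',(180,160,380,310),4)
```

```text
t 3.38 pos [427.6  22.7  72.2] J [-0.332  0.352  0.192  2.222 -0.119  0.581  1.352] F [  1.8  -3.6 -12.6] w 0.177 
R [[0.986, -0.004, 0.166], [-0.166, -0.002, 0.986], [-0.004, -1.0, -0.002]]
```

View pics/s3.png

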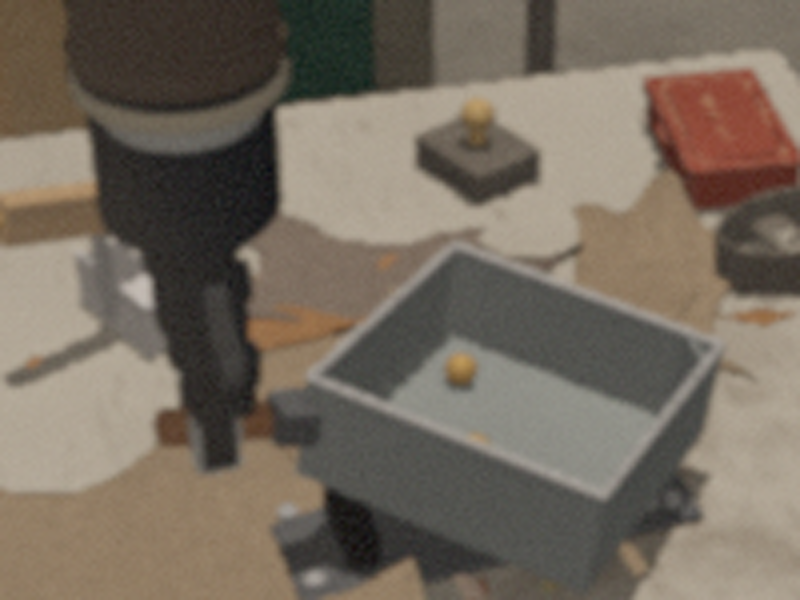

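The bin is tipping as planned, about 0.15 rad so far, so I'll continue.

>>> play_rows(
  motion="0.002 -0.006 0 0 0 0; 0.0045 -0.0115 0 0 0 0; 0.007 -0.017 0 0 0 0; 0.010 -0.023 0 0 0 0; 0.013 -0.0285 0 0 0 0",
)

```text
time: 4.05
ee_pos: [440.3, 20.5, 101.8]
eef_rot: [-1.569, 0.135, -0.127]
ft_force: [-1.8, -2.9, -11.7]
width: 0.181
```

>>> play_rows(
  motion="0.003 -0.006 0 0 0 0; 0.006 -0.012 0 0 0 0; 0.009 -0.016 0 0 0 0; 0.012 -0.020 0 0 0 0; 0.0135 -0.0225 0 0 0 0",
)

```text
time: 4.68
ee_pos: [453.6, 18.2, 124.3]
eef_rot: [-1.569, 0.136, -0.127]
ft_force: [0.9, -4.2, -14.2]
width: 0.177
```

Run:
```python
from h import *
st()
snap('scene','s4',(180,160,380,310),4)
```

```text
t 4.67 pos [453.6  18.2 124.3] J [-0.335  0.297  0.217  2.114 -0.092  0.745  1.346] F [  0.9  -4.2 -14.2] w 0.177 
R [[0.986, -0.006, 0.166], [-0.166, -0.002, 0.986], [-0.006, -1.0, -0.003]]
```

View pics/s4.png

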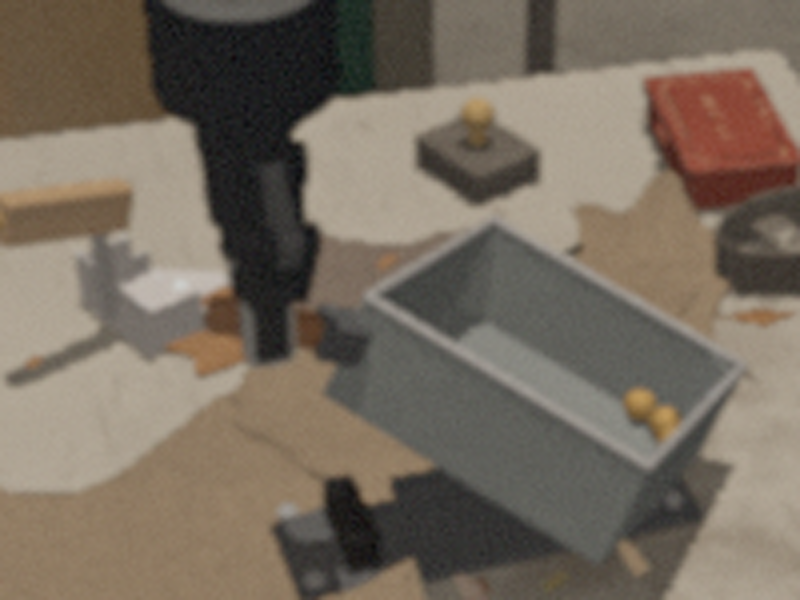

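>>> play_rows(
  motion="0.001 -0.002 0 0 0 0; 0.002 -0.003 0 0 0 0; 0.003 -0.005 0 0 0 0; 0.0035 -0.006 0 0 0 0; 0.0035 -0.006 0 0 0 0",
)

```text
time: 5.35
ee_pos: [454.4, 17.9, 127.7]
eef_rot: [-1.57, 0.14, -0.121]
ft_force: [4.6, -0.7, -45.8]
width: 0.177
```

>>> play_rows(
  motion="0 0 0 0 0 0; 0 0 0 0 0 0; 0 0 0 0 0 0",
  jaw=0.2,
)

```text
time: 5.72
ee_pos: [455.6, 18.4, 128.7]
eef_rot: [-1.569, 0.137, -0.123]
ft_force: [0.4, 0.6, 0.9]
width: 0.597
```

>>> play_rows(
  motion="0 -0.03 0 0 0 0; 0 -0.06 0 0 0 0; 0 -0.09 0 0 0 0; -0.02 -0.11 0.03 0 0 0; -0.04 -0.12 0.08 0 0 0",
)

```text
time: 6.35
ee_pos: [431.3, 104.0, 251.0]
eef_rot: [-1.567, 0.137, -0.129]
ft_force: [1.1, 2.1, -1.4]
width: 0.601
```

Run:
```python
from h import *
st()
snap('scene','s5',(180,160,380,310),4)
snap('top','t5',(220,200,400,335),4)
mv((425,223.5,165),toolR(np.radians(10.5),-0.2))
```

```text
t 6.35 pos [431.3 104.  251. ] J [-0.506  0.117  0.167  1.967 -0.024  1.064  1.073] F [ 1.1  2.1 -1.4] w 0.601 
R [[0.986, -0.005, 0.169], [-0.169, -0.0, 0.986], [-0.005, -1.0, -0.001]]
t 6.45 shift [-0.0226  0.0861  0.1113] turn [ 0.0319 -0.3407 -0.2037] deg 22.8 dist 0.142
```

View pics/s5.png

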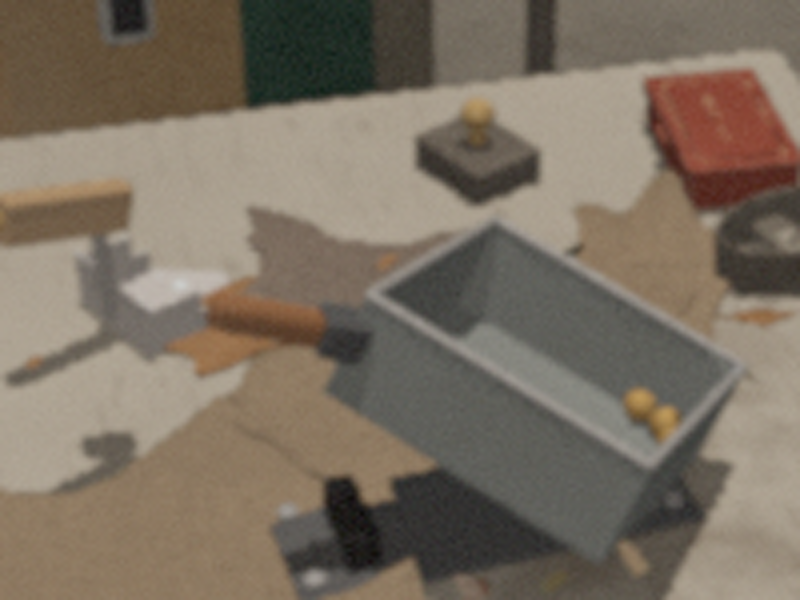

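View pics/t5.png

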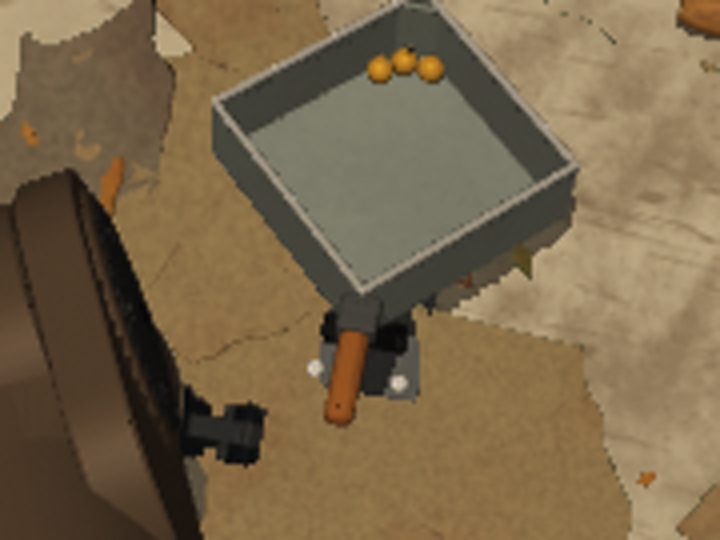

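Bin stands tipped at its stop (46 N reached), with the three knobs lined up in the low corner at zoomed top pixels (380,70), (405,62), (430,70). Next I'll fetch the scoop.

Run:
```python
from h import *
im=cv2.imread('pics/t5_raw.png')
cv2.imwrite('pics/t5b.png',cv2.resize(im[180:270,260:380],None,fx=6,fy=6,interpolation=2))
Rt=toolR(np.radians(10.5),-0.25)
mv((427,224,150),Rt)
print(onz('top',220+380/4,200+70/4,26),onz('top',220+405/4,200+62/4,26),onz('top',220+430/4,200+70/4,26))
```

```text
t 6.45 shift [-0.0206  0.1011  0.112 ] turn [ 0.0404 -0.3401 -0.2532] deg 24.4 dist 0.152
[640.86738691   1.60868694  26.        ] [645.69092379 -13.11652229  26.        ] [640.90303895 -27.86608973  26.        ]
```

View pics/t5b.png

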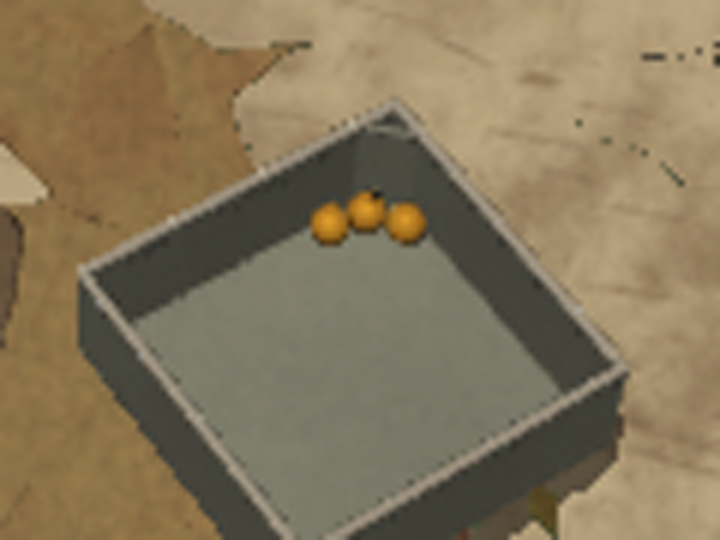

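```bash
cat >> h.py <<'E'
BY=np.radians(-9.9); HX=np.array([622.,-11.8,20.])
def binpt(x,y,z,th=.42,yaw=None,H=None):
    "bin_corner-frame point -> world"
    yaw=BY if yaw is None else yaw; H=HX if H is None else H
    a,b=x+27,z+11
    X=a*np.cos(th)+b*np.sin(th); Z=-a*np.sin(th)+b*np.cos(th)
    return H+np.array([X*np.cos(yaw)-y*np.sin(yaw),X*np.sin(yaw)+y*np.cos(yaw),Z])
E
python3 - <<'E'
from h import *
np.set_printoptions(precision=1,suppress=True)
pts=dict(flatL=(0,12,0),flatR=(0,-12,0),flatLt=(0,12,50),flatRt=(0,-12,50),tipout=(16.2,0,50),left=(-87,103,50),right=(-87,-103,50),near=(-190,0,50),ball=(-8,0,8),bl=(-14.1,14.8,8),br=(-14.1,-14.8,8))
for k,p in pts.items():
    q=proj('top',binpt(*p))[0]; s=proj('scene',binpt(*p))[0]; print(k,binpt(*p),'topzoom',((q-[260,180])*6+2.5),'scenezoom',(s-[180,160])*4+1.5)
E
```

```text
flatL [652.8  -5.   19. ] topzoom [349.7 201.4] scenezoom [664.5 431. ]
flatR [648.6 -28.6  19. ] topzoom [409.4 211.7] scenezoom [683.5 460.3]
flatLt [672.9  -8.5  64.7] topzoom [357.3 125.9] scenezoom [708.1 348.8]
flatRt [668.7 -32.1  64.7] topzoom [419.1 136.5] scenezoom [728.4 377.1]
tipout [685.4 -22.9  58.1] topzoom [394.9  98.1] scenezoom [745.3 367.9]
left [610.2  94.8 100.2] topzoom [ 75.6 269.8] scenezoom [492.4 218.5]
right [ 574.8 -108.1  100.2] topzoom [626.7 365.5] scenezoom [650.  469.6]
near [499.9   9.5 142.2] topzoom [301.6 558.1] scenezoom [364.8 296.3]
ball [646.7 -16.1  29.6] topzoom [377.6 211.1] scenezoom [667.4 430.3]
bl [643.8  -0.6  32.1] topzoom [337.8 217.2] scenezoom [645.5 410.7]
br [638.7 -29.7  32.1] topzoom [412.3 230. ] scenezoom [668.9 446.8]
```

The tipped-bin model projects onto the seen rim corners to within about 1 px. Now to the scoop.

>>> play_rows(
  motion="-0.004 0.015 0.03 0.01 -0.07 -0.05; -0.008 0.03 0.06 0.02 -0.14 -0.1; -0.013 0.05 0.085 0.03 -0.21 -0.15; -0.017 0.075 0.1 0.035 -0.28 -0.2; -0.0205 0.1 0.112 0.04 -0.34 -0.253",
)

```text
time: 7.08
ee_pos: [427.7, 225.1, 151.3]
eef_rot: [-1.533, -0.342, -0.053]
ft_force: [1.4, -0.9, -0.5]
width: 0.597
```

Run:
```python
from h import *
st()
snap('scene','s6',(150,150,310,270),5)
snap('top','t6',(180,240,300,330),6)
Rt=toolR(np.radians(10.5),-0.25)
mv((432.5,224.4,66),Rt)
```

```text
t 7.08 pos [427.7 225.1 151.3] J [-0.724  0.185  0.043  2.214  0.221  0.53   0.894] F [ 1.4 -0.9 -0.5] w 0.597 
R [[0.951, 0.246, -0.185], [0.179, 0.047, 0.983], [0.251, -0.968, 0.001]]
t 7.17 shift [-0.0133  0.0827 -0.0009] turn [ 0.001   0.004  -0.0027] deg 0.3 dist 0.084
```

View pics/s6.png

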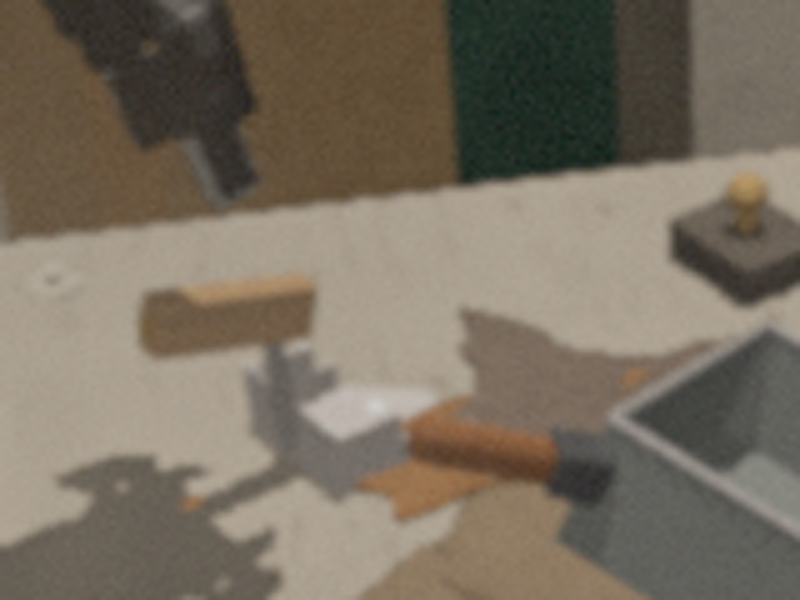

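View pics/t6.png

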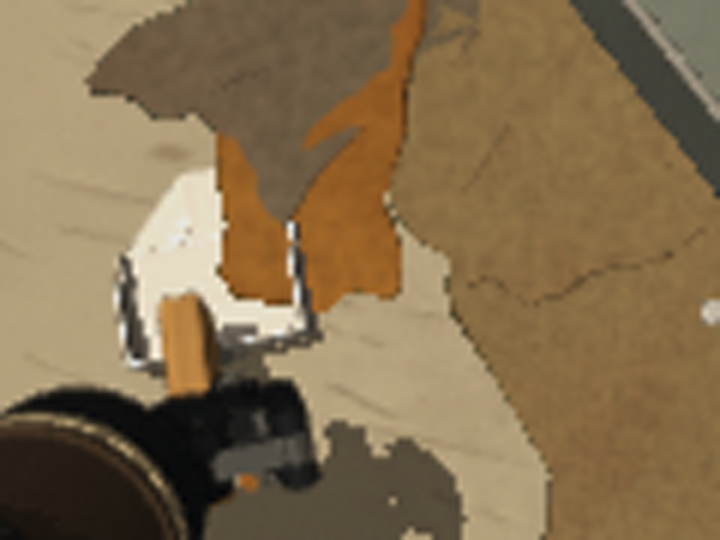

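The gripper hangs above and behind the scoop handle (zoomed top picture around (190,350)). The scoop is undisturbed, so I'm descending.

>>> play_rows(
  motion="-0.003 0.02 -0.001 0.001 0.004 -0.003; -0.006 0.04 -0.001 0.001 0.004 -0.003; -0.010 0.062 -0.001 0.001 0.004 -0.003; -0.013 0.083 -0.001 0.001 0.004 -0.003; -0.013 0.083 -0.001 0.001 0.004 -0.003",
)

```text
time: 7.8
ee_pos: [433.6, 223.5, 65.7]
eef_rot: [-1.536, -0.336, -0.053]
ft_force: [-0.7, 0.5, -0.1]
width: 0.597
```

>>> play_rows(
  motion="0 0 0 0 0 0; 0 0 0 0 0 0; 0 0 0 0 0 0; 0 0 0 0 0 0; 0 0 0 0 0 0",
  jaw=-1,
  squeeze=80,
)

```text
time: 8.43
ee_pos: [434.4, 223.9, 66.8]
eef_rot: [-1.535, -0.337, -0.055]
ft_force: [-1.5, -0.6, 8.4]
width: 0.174
```

Run:
```python
from h import *
st()
snap('scene','s7',(150,150,310,270),5)
snap('top','t7',(180,240,300,330),6)
```

```text
t 8.43 pos [434.4 223.9  66.8] J [-0.752  0.351  0.095  2.291  0.297  0.29   0.81 ] F [-1.5 -0.6  8.4] w 0.174 
R [[0.953, 0.244, -0.18], [0.174, 0.044, 0.984], [0.248, -0.969, -0.0]]
```

View pics/s7.png

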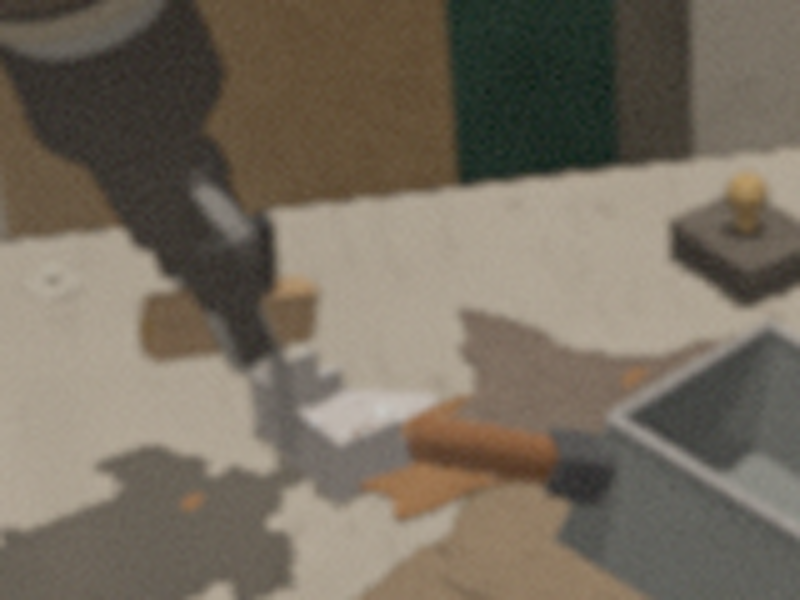

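View pics/t7.png

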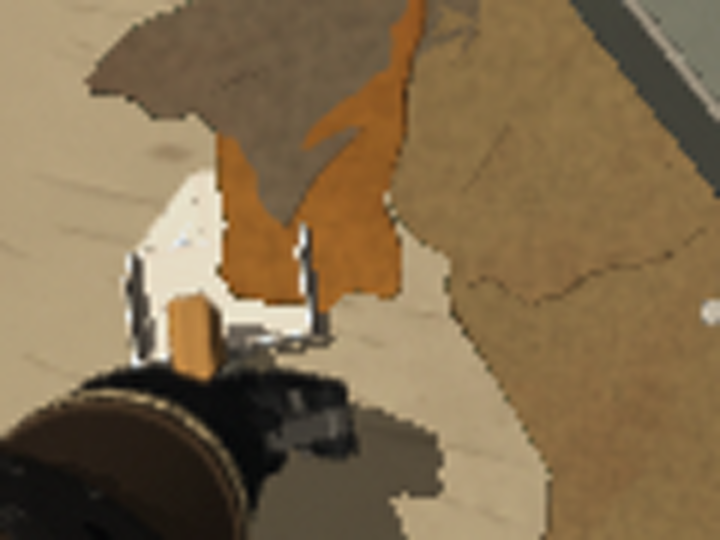

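Run:
```python
from h import *
np.set_printoptions(precision=1,suppress=True)
T=lambda x,y:(180+(x-2.5)/6,240+(y-2.5)/6)
o=env.get_obs();R=Rn.from_rotvec(o['eef_rot']).as_matrix()
h=np.array([R[0,0],R[1,0]]);h/=np.linalg.norm(h);l=np.array([-h[1],h[0]])
g=np.array(o['ee_pos'])-19*R[:,1]
print('grasp pt',g,'yaw',np.degrees(np.arctan2(h[1],h[0])))
for n,p,z,off in(('barfront',(194,295),87,39.6),('rearL',(138,365),34,22),('rearR',(326,342),34,22),('tipL',(196,170),2,94),('tipL2',(190,176),2,94),('sideL front',(133,255),16,66),('sideR front',(303,228),16,66)):
    q=onz('top',*T(*p),z); d=(q-g)[:2]; print(n,q,'ahead %.1f left %.1f'%(d@h,d@l),'expected',off,'-> grip ahead of graspt %.1f'%(d@h-off))
```

```text
grasp pt [429.7 223.   85.3] yaw 10.366287965924968
barfront [469.  226.3  87. ] ahead 39.2 left -3.8 expected 39.6 -> grip ahead of graspt -0.4
rearL [445.6 258.   34. ] ahead 21.9 left 31.6 expected 22 -> grip ahead of graspt -0.1
rearR [454.5 186.5  34. ] ahead 17.8 left -40.4 expected 22 -> grip ahead of graspt -4.2
tipL [523.5 245.2   2. ] ahead 96.3 left 4.9 expected 94 -> grip ahead of graspt 2.3
tipL2 [521.2 247.5   2. ] ahead 94.4 left 7.6 expected 94 -> grip ahead of graspt 0.4
sideL front [488.9 265.7  16. ] ahead 65.9 left 31.3 expected 66 -> grip ahead of graspt -0.1
sideR front [499.5 199.7  16. ] ahead 64.5 left -35.5 expected 66 -> grip ahead of graspt -1.5
```

```bash
cat >> h.py <<'E'
L=0.2506; GZ=85.3
def scoopTCP(tip,yaw,p):
    h=np.array([np.cos(yaw),np.sin(yaw),0]);up=np.array([0,0,1.])
    x=np.cos(p)*h-np.sin(p)*up; z=np.cos(p)*up+np.sin(p)*h
    Rt=toolR(yaw,p-L); return np.array(tip)-94*x+GZ*z+19*Rt.as_matrix()[:,1],Rt
def go(tip,yaw,p): 
    P,Rt=scoopTCP(tip,yaw,p); print('tip',np.round(tip,1),'TCP',P.round(1)); mv(P,Rt)
def tipnow():
    o=env.get_obs();R=Rn.from_rotvec(o['eef_rot']).as_matrix(); h=R[:,0].copy();h[2]=0;h/=np.linalg.norm(h);yaw=np.arctan2(h[1],h[0])
    lean=np.arctan2(-R[:,1]@h,-R[2,1]); p=lean+L
    P,Rt=scoopTCP((0,0,0),yaw,p); t=np.array(o['ee_pos'])-P
    d=t-HX; u=np.array([np.cos(BY),np.sin(BY)]); X=d[:2]@u;Y=-d[0]*u[1]+d[1]*u[0];th=.42
    b=(X*np.cos(th)-d[2]*np.sin(th)-27,Y,X*np.sin(th)+d[2]*np.cos(th)-11)
    print('tip',t.round(1),'yaw %.1f pitch %.3f'%(np.degrees(yaw),p),'in bin',np.round(b,1),'F',np.round(o['ft_force'],1),'T',np.round(o['torque'],2),'t %.2f w %.3f j6 %.2f'%(o['time'],o['width'],o['joints'][5])); return t,yaw,p
E
python3 - <<'E'
from h import *
tipnow()
go(binpt(-45,0,95),BY,.42)
E
```

```text
tip [522.2 240.   -0. ] yaw 10.4 pitch -0.000 in bin [-148.1  230.9  -87. ] F [-1.2 -1.   7.3] T [-0.39 -0.02 -0.09] t 8.53 w 0.177 j6 0.29
tip [648.4 -16.4 124.1] TCP [594.9  -7.1 221.6]
t 8.53 shift [ 0.1512 -0.1209 -0.2561] turn [-0.0141  0.3559  0.4161] deg 31.4 dist 0.321
```

>>> play_rows(
  motion="0 -0.02 0 0 0 0; 0 -0.05 0 0 0 0; 0 -0.08 0 0 0 0; 0 -0.11 0 0 0 0; 0 -0.12 0 0 0 0",
)

```text
time: 9.15
ee_pos: [405.2, 218.9, 184.8]
eef_rot: [-1.533, -0.338, -0.057]
ft_force: [1.1, -0.4, -0.3]
width: 0.175
```

Run:
```python
from h import *
tipnow()
go(binpt(-45,0,95),BY,.42)
```

```text
tip [493.2 235.  118.2] yaw 10.3 pitch -0.003 in bin [-221.6  220.9    9.6] F [ 1.1 -0.4 -0.3] T [-0.08  0.36 -0.  ] t 9.15 w 0.175 j6 0.62
tip [648.4 -16.4 124.1] TCP [594.9  -7.1 221.6]
t 9.15 shift [ 0.1506  0.0007 -0.2564] turn [-0.016   0.356   0.4181] deg 31.5 dist 0.297
```

>>> play_rows(
  motion="0.03 -0.02 -0.045 -0.003 0.07 0.08; 0.06 -0.035 -0.1 -0.006 0.14 0.16; 0.09 -0.035 -0.15 -0.01 0.21 0.25; 0.12 -0.03 -0.2 -0.013 0.28 0.33; 0.15 -0.01 -0.255 -0.016 0.356 0.418",
)

```text
time: 9.78
ee_pos: [591.2, -5.0, 232.8]
eef_rot: [-1.547, 0.268, -0.003]
ft_force: [1.7, 0.6, -0.5]
width: 0.171
```

Run:
```python
from h import *
tipnow()
go(binpt(-45,0,70),BY,.42)
snap('scene','s8',(200,130,360,250),5)
snap('top','t8',(240,170,380,275),5)
```

```text
tip [644.6 -14.3 135.3] yaw -10.0 pitch 0.420 in bin [-53.3   1.4 103.5] F [ 1.7  0.6 -0.5] T [ 0.01 -0.3  -0.02] t 9.78 w 0.171 j6 1.32
tip [638.3 -14.7 101.3] TCP [584.9  -5.3 198.8]
t 9.78 shift [-0.0003  0.0345 -0.0015] turn [-0.0009 -0.001  -0.0002] deg 0.1 dist 0.035
```

View pics/s8.png

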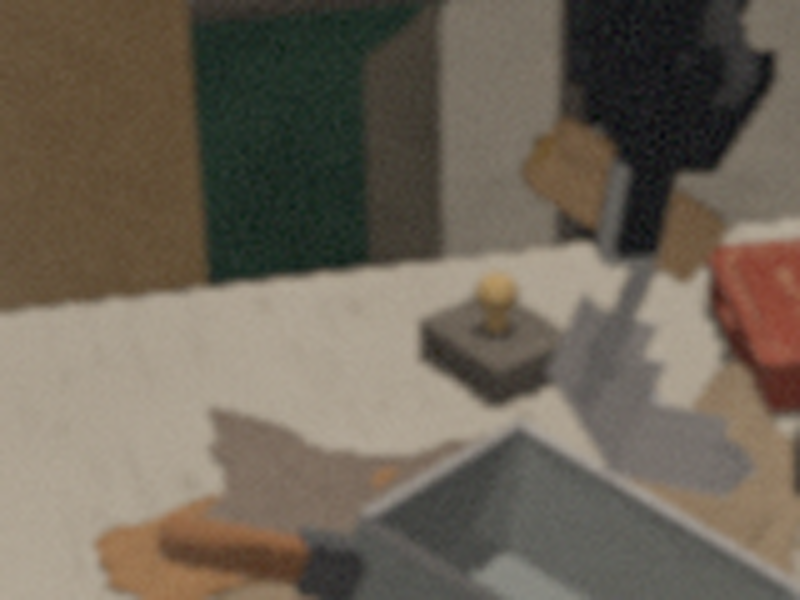

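View pics/t8.png

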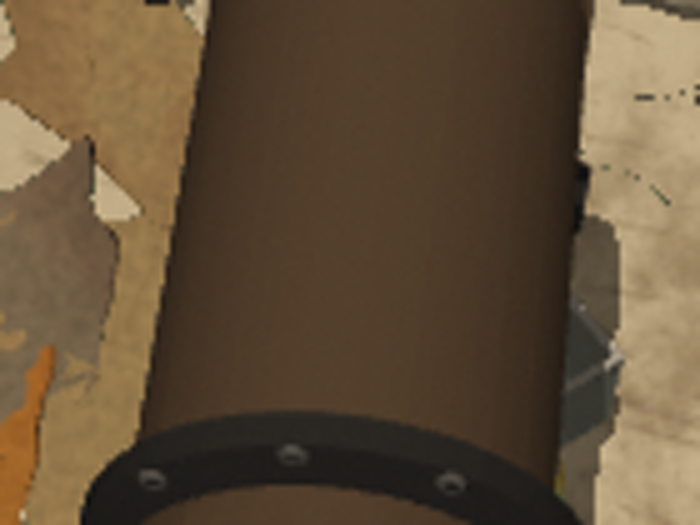

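Run:
```python
from h import *
t,y,p=tipnow(); print((proj('scene',t)[0]-[200,130])*5+2)
go(binpt(-42,0,12),BY,.42)
```

```text
tip [644.4 -21.3 127.8] yaw -10.6 pitch 0.428 in bin [-49.3  -5.5  97.1] F [-0.6  0.6 -2.3] T [-0.03 -0.19  0.04] t 9.88 w 0.175 j6 1.32
[750.55631946 487.38265628]
tip [617.7 -11.1  47.1] TCP [564.3  -1.7 144.6]
t 9.88 shift [-0.0141  0.0848  0.0053] turn [ 0.007  -0.0114 -0.0077] deg 0.9 dist 0.086
```

>>> play_rows(
  motion="-0.002 0.015 0.005 0.005 -0.01 -0.005; -0.005 0.032 0.005 0.007 -0.0114 -0.0077; -0.008 0.05 0.005 0.007 -0.0114 -0.0077; -0.011 0.068 0.005 0.007 -0.0114 -0.0077; -0.014 0.085 0.005 0.007 -0.0114 -0.0077",
)

```text
time: 10.5
ee_pos: [563.5, -2.1, 142.8]
eef_rot: [-1.549, 0.268, -0.002]
ft_force: [0.6, 0.2, -1.4]
width: 0.174
```

Run:
```python
from h import *
tipnow()
snap('scene','s9',(200,150,400,300),4)
go(binpt(-40,0,-1),BY,.42)
```

```text
tip [616.8 -11.4  45.2] yaw -9.9 pitch 0.421 in bin [-42.   -0.5   9.9] F [ 0.6  0.2 -1.4] T [-0.09 -0.14  0.05] t 10.50 w 0.174 j6 1.11
tip [614.3 -10.5  34.4] TCP [560.9  -1.1 131.9]
t 10.55 shift [0.0006 0.009  0.0006] turn [ 0.0015 -0.     -0.0044] deg 0.3 dist 0.009
```

View pics/s9.png

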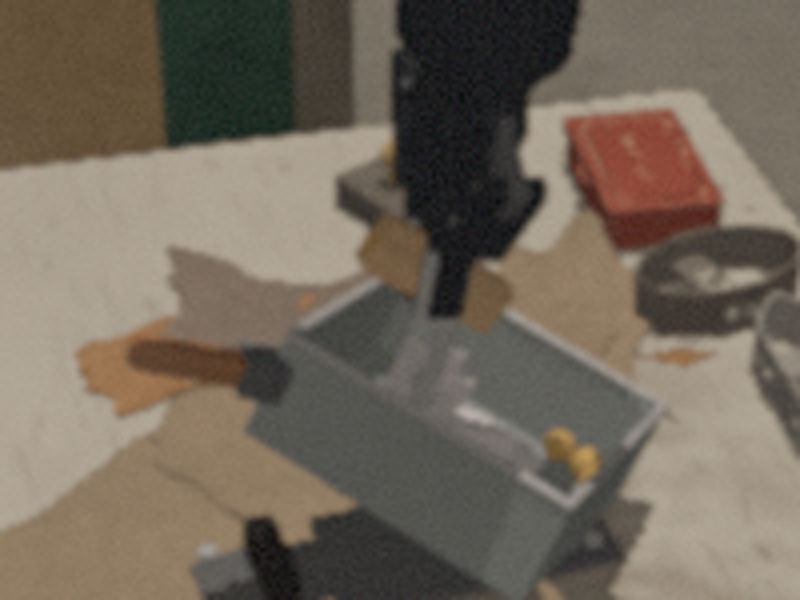

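The scoop is in the bin, its blade behind the knobs, which sit at about (560,440) and (585,460) in the zoom. Lowering to the floor.

>>> play_rows(
  motion="0 0.003 0.0005 0.001 0 -0.002; 0 0.005 0.0005 0.001 0 -0.004; 0 0.007 0.0005 0.001 0 -0.004; 0 0.009 0.0005 0.001 0 -0.004; 0 0.0105 0.0005 0.001 0 -0.004",
)

```text
time: 11.18
ee_pos: [561.6, -1.3, 132.4]
eef_rot: [-1.548, 0.265, -0.005]
ft_force: [0.9, 0.0, 16.5]
width: 0.177
```

Run:
```python
from h import *
tipnow()
```

```text
tip [615.3 -10.6  35. ] yaw -9.9 pitch 0.417 in bin [-39.3  -0.   -0. ] F [ 0.9  0.  16.5] T [-0.23  0.44  0.04] t 11.18 w 0.177 j6 1.08
```

>>> play_rows(
  motion="0.004 0.001 0 0 0 0; 0.009 0.0022 0 0 0 0; 0.014 0.0035 0 0 0 0; 0.019 0.0047 0 0 0 0; 0.023 0.0057 0 0 0 0",
)

```text
time: 11.8
ee_pos: [583.3, -5.1, 122.7]
eef_rot: [-1.548, 0.265, -0.005]
ft_force: [-1.2, -0.1, 3.3]
width: 0.177
```

Run:
```python
from h import *
tipnow()
snap('scene','s10',(200,150,400,300),4)
```

```text
tip [637.  -14.5  25.3] yaw -9.9 pitch 0.417 in bin [-15.3  -0.1   0.1] F [-1.2 -0.1  3.3] T [-0.1   0.26  0.01] t 11.80 w 0.177 j6 1.09
```

View pics/s10.png

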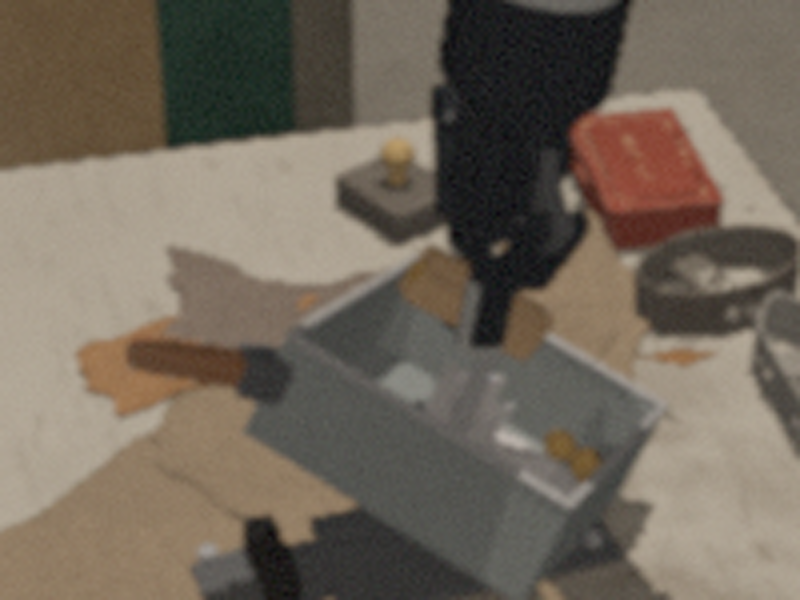

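Contact is light (3 N), with the tip 15 mm short of the corner. Continuing slowly under the knobs.

>>> play_rows(
  motion="0.002 0.001 0 0 0 0; 0.005 0.0018 0 0 0 0; 0.008 0.0026 0 0 0 0; 0.011 0.0034 0 0 0 0; 0.013 0.0038 0 0 0 0",
)

```text
time: 12.48
ee_pos: [595.6, -7.3, 117.0]
eef_rot: [-1.548, 0.265, -0.005]
ft_force: [-4.7, -0.5, 13.7]
width: 0.171
```

Run:
```python
from h import *
tipnow()
snap('scene','s11',(250,180,370,270),6)
```

```text
tip [649.3 -16.7  19.7] yaw -9.9 pitch 0.417 in bin [-1.5 -0.2  0. ] F [-4.7 -0.5 13.7] T [0.03 1.54 0.03] t 12.47 w 0.171 j6 1.09
```

View pics/s11.png

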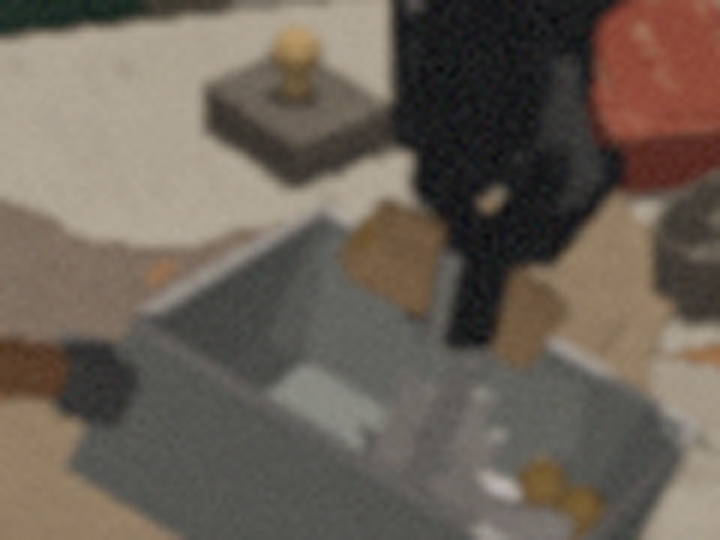

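>>> play_rows(
  motion="0.001 0.0005 0 0 0 0; 0.002 0.0005 0 0 0 0; 0.0025 0.0007 0 0 0 0",
)

```text
time: 12.9
ee_pos: [596.2, -7.5, 117.1]
eef_rot: [-1.547, 0.268, -0.002]
ft_force: [-10.4, 1.4, 21.2]
width: 0.179
```

Run:
```python
from h import *
tipnow()
```

```text
tip [649.6 -16.8  19.6] yaw -9.9 pitch 0.421 in bin [-1.2 -0.2  0. ] F [-10.4   1.4  21.2] T [0.19 2.9  0.  ] t 12.90 w 0.179 j6 1.10
```

Resistance along the floor means the tip is at the corner. I'll lift a little, square to the floor, and check that the knobs come along.

>>> play_rows(
  motion="0.0005 -0.002 0 0 0 0; 0.001 -0.004 0 0 0 0; 0.002 -0.007 0 0 0 0; 0.0025 -0.01 0 0 0 0; 0.003 -0.012 0 0 0 0",
)

```text
time: 13.52
ee_pos: [601.0, -8.3, 128.5]
eef_rot: [-1.547, 0.268, -0.002]
ft_force: [-2.6, 1.2, -2.0]
width: 0.173
```

Run:
```python
from h import *
t,y,p=tipnow()
snap('scene','s12',(250,180,370,270),6)
```

```text
tip [654.3 -17.6  30.9] yaw -9.9 pitch 0.421 in bin [-1.5 -0.1 12.3] F [-2.6  1.2 -2. ] T [ 0.13  0.56 -0.02] t 13.53 w 0.173 j6 1.13
```

View pics/s12.png

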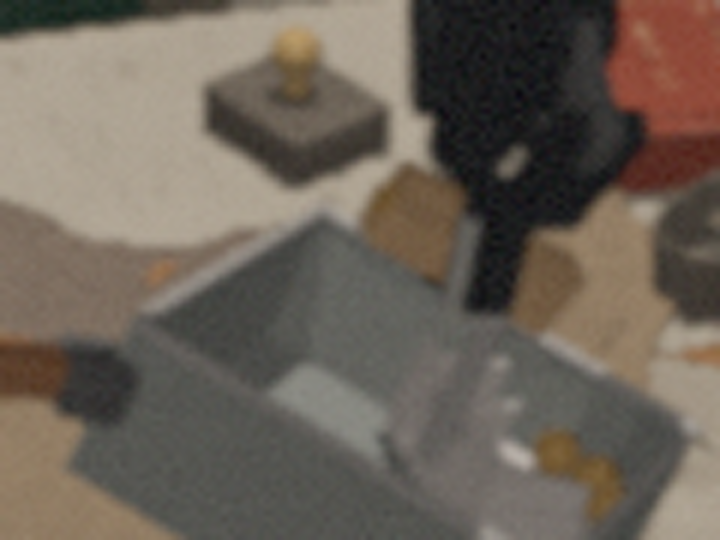

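All three knobs rise with the blade, at (560,450), (600,475) and (605,500). Lifting further.

>>> play_rows(
  motion="0.001 -0.004 0 0 0 0; 0.0025 -0.009 0 0 0 0; 0.004 -0.014 0 0 0 0; 0.005 -0.019 0 0 0 0; 0.0058 -0.0225 0 0 0 0",
)

```text
time: 14.2
ee_pos: [610.7, -9.9, 150.2]
eef_rot: [-1.547, 0.268, -0.002]
ft_force: [-3.5, -0.4, -1.2]
width: 0.172
```

Run:
```python
from h import *
t,y,p=tipnow()
snap('scene','s13',(250,160,370,250),6)
o=env.get_obs();print(o['ee_pos'])
for ph in(.25,.1,-.05,-.15):
    go(binpt(-1.5-(.42-ph)*4,0,36+(.42-ph)*10),BY,ph)
```

```text
tip [664.  -19.2  52.7] yaw -9.9 pitch 0.421 in bin [-1.4 -0.1 36.3] F [-3.5 -0.4 -1.2] T [0.09 0.73 0.01] t 14.20 w 0.172 j6 1.18
[610.92282266 -10.01128935 150.56663183]
tip [663.9 -19.1  54.3] TCP [595.   -7.1 141.3]
t 14.25 shift [-0.0144  0.0119  0.0001] turn [-0.0007 -0.     -0.1704] deg 9.8 dist 0.019
tip [664.  -19.1  56. ] TCP [583.   -5.  131.4]
t 14.25 shift [-0.0247  0.0236  0.0001] turn [-7.000e-04 -1.000e-04 -3.204e-01] deg 18.4 dist 0.034
tip [664.  -19.1  57.6] TCP [572.9  -3.2 119.9]
t 14.25 shift [-0.0329  0.0367  0.0001] turn [-7.000e-04 -1.000e-04 -4.704e-01] deg 27.0 dist 0.049
tip [664.1 -19.1  58.7] TCP [567.2  -2.2 111.5]
t 14.25 shift [-0.0371  0.0461  0.0001] turn [-7.000e-04 -2.000e-04 -5.704e-01] deg 32.7 dist 0.059
```

View pics/s13.png

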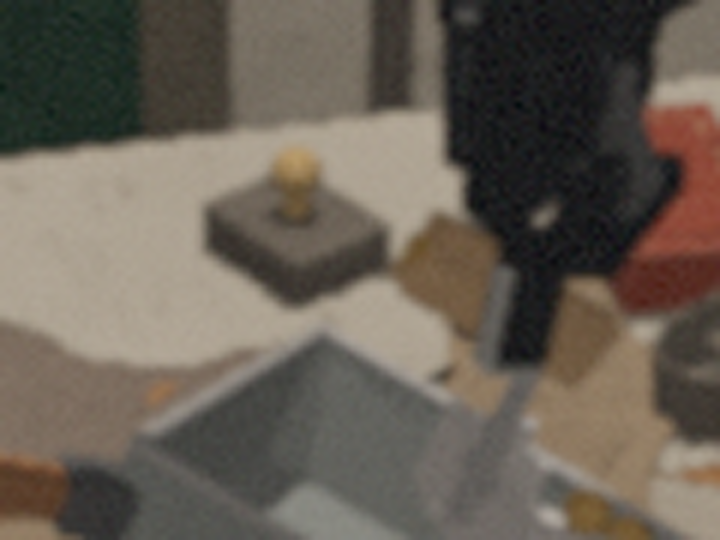

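>>> play_rows(
  motion="-0.003 0.002 0 0 0 -0.035; -0.006 0.005 0 0 0 -0.075; -0.010 0.008 0 0 0 -0.115; -0.014 0.0115 0 0 0 -0.165; -0.018 0.0155 0 0 0 -0.22",
)

```text
time: 14.88
ee_pos: [591.6, -6.6, 138.7]
eef_rot: [-1.57, 0.094, -0.178]
ft_force: [-0.5, 0.7, -2.8]
width: 0.174
```

Run:
```python
from h import *
t,y,p=tipnow()
for ph in(.1,-.05,-.15):
    go(binpt(-4,0,38.5+(.22-ph)*15),BY,ph)
```

```text
tip [665.  -19.5  55.6] yaw -9.9 pitch 0.197 in bin [-1.7 -0.1 39.3] F [-0.5  0.7 -2.8] T [ 0.03  0.22 -0.03] t 14.88 w 0.174 j6 0.83
tip [663.3 -19.   57.5] TCP [582.4  -4.9 132.9]
t 14.88 shift [-0.0097  0.0052  0.0001] turn [-0.001  -0.0004 -0.0969] deg 5.6 dist 0.011
tip [664.2 -19.2  59.5] TCP [573.1  -3.3 121.9]
t 14.88 shift [-0.0197  0.0158  0.0001] turn [-0.0009 -0.0005 -0.2469] deg 14.1 dist 0.025
tip [664.8 -19.3  60.9] TCP [568.   -2.4 113.7]
t 14.88 shift [-0.0253  0.0237  0.0001] turn [-0.0009 -0.0005 -0.3469] deg 19.9 dist 0.035
```

>>> play_rows(
  motion="-0.006 0.003 0 0 0 -0.055; -0.011 0.006 0 0 0 -0.11; -0.015 0.010 0 0 0 -0.17; -0.019 0.015 0 0 0 -0.235; -0.0253 0.0225 0 0 0 -0.34",
)

```text
time: 15.5
ee_pos: [570.3, -2.6, 116.4]
eef_rot: [-1.575, -0.18, -0.451]
ft_force: [0.6, -0.2, -2.8]
width: 0.179
```

Run:
```python
from h import *
t,y,p=tipnow()
snap('scene','s14',(250,160,370,250),6)
```

```text
tip [667.1 -19.7  63.7] yaw -10.0 pitch -0.150 in bin [-3.   0.  47.5] F [ 0.6 -0.2 -2.8] T [-0.04  0.6  -0.04] t 15.50 w 0.179 j6 0.23
```

View pics/s14.png

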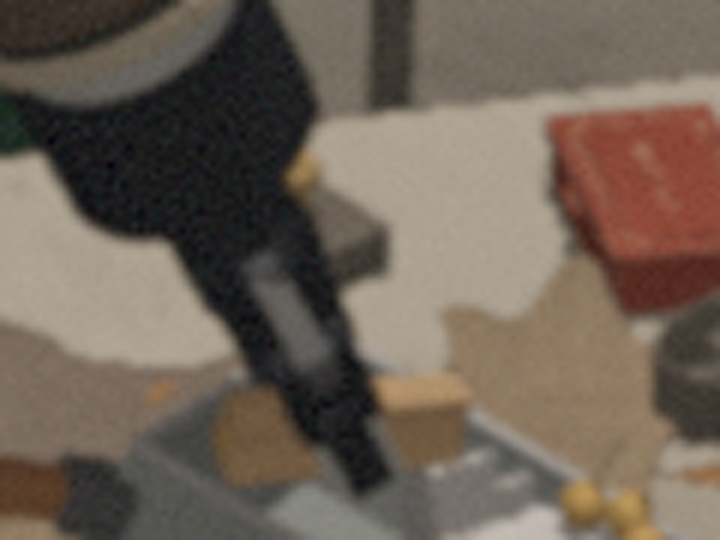

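>>> play_rows(
  motion="0 -0.002 0 0 0 0; 0 -0.003 0 0 0 0; 0 -0.003 0 0 0 0",
)

```text
time: 15.92
ee_pos: [565.5, -2.0, 117.1]
eef_rot: [-1.576, -0.18, -0.449]
ft_force: [-0.4, 0.5, -2.3]
width: 0.175
```

Run:
```python
from h import *
t,y,p=tipnow()
print((proj('scene',t)[0]-[270,190])*6)
snap('scene','s15',(270,190,390,280),6)
snap('top','t15',(260,170,380,260),6)
```

```text
tip [662.2 -19.   64.3] yaw -10.0 pitch -0.150 in bin [-7.7 -0.2 46.1] F [-0.4  0.5 -2.3] T [ 0.14  0.75 -0.  ] t 15.93 w 0.175 j6 0.23
[510.24805917 368.43592184]
```

View pics/s15.png

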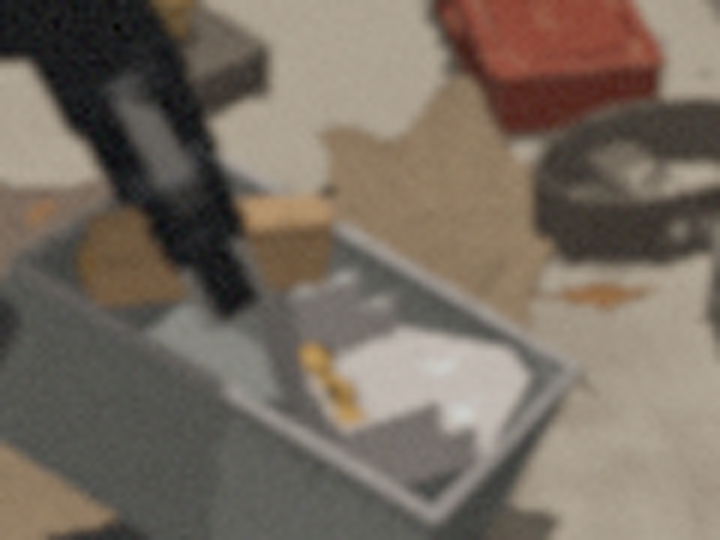

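View pics/t15.png

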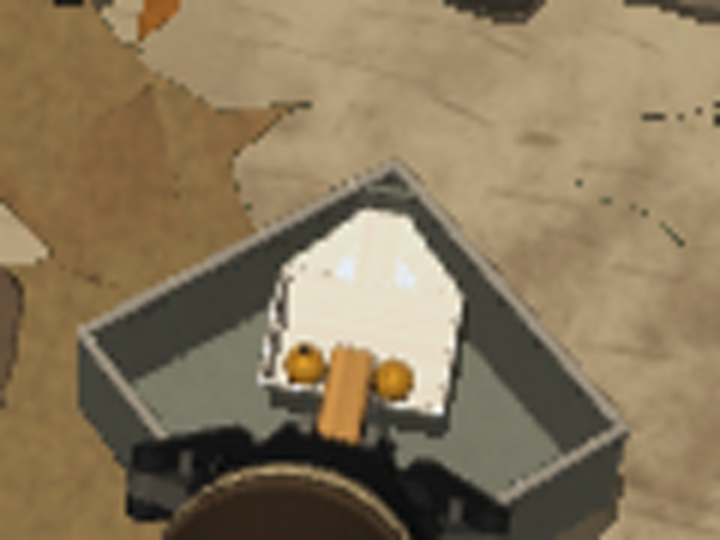

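All three knobs are in the scoop against its rear wall: the scene shows (315,358), (338,385) and (350,408), and the top view shows two beside the handle with the third hidden under it. Lifting out.

Run:
```python
from h import *
t,y,p=tipnow()
go(t+[-6,0,100],y,-.15)
```

```text
tip [661.6 -19.   63.8] yaw -10.0 pitch -0.149 in bin [-8.1 -0.3 45.4] F [-0.4 -0.1 -1.9] T [0.09 0.6  0.03] t 16.02 w 0.175 j6 0.22
tip [655.6 -19.  163.8] TCP [558.8  -2.  216.6]
t 16.02 shift [ 0.0334 -0.0944 -0.0008] turn [-0.0025 -0.     -0.001 ] deg 0.2 dist 0.1
```

>>> play_rows(
  motion="0.003 -0.008 0 0 0 0; 0.009 -0.025 0 0 0 0; 0.016 -0.046 0 0 0 0; 0.024 -0.068 0 0 0 0; 0.031 -0.088 0 0 0 0",
)

```text
time: 16.65
ee_pos: [559.4, -1.5, 211.3]
eef_rot: [-1.576, -0.179, -0.45]
ft_force: [0.4, 0.3, -1.0]
width: 0.172
```

Run:
```python
from h import *
t,y,p=tipnow();st()
for k in (.25,.5,.75,1):
  a=np.array([652,-19,175]);b=np.array([450,-285,150]); go(a+(b-a)*k,BY+(np.radians(-30)-BY)*k,-.13)
```

```text
tip [656.2 -18.6 158.5] yaw -10.0 pitch -0.150 in bin [-51.7  -0.8 129.6] F [ 0.4  0.3 -1. ] T [0.14 0.56 0.06] t 16.65 w 0.172 j6 0.48
t 16.65 pos [559.4  -1.5 211.3] J [-0.621  0.154  0.506  2.14   0.089  0.485  1.191] F [ 0.4  0.3 -1. ] w 0.172 
R [[0.907, 0.384, 0.172], [-0.16, -0.065, 0.985], [0.39, -0.921, 0.003]]
tip [601.5 -85.5 168.8] TCP [507.6 -60.5 223.5]
t 16.65 shift [-0.0328 -0.0273 -0.067 ] turn [-0.0357  0.0795  0.0195] deg 5.1 dist 0.079
tip [ 551.  -152.   162.5] TCP [ 459.6 -118.8  217.3]
t 16.65 shift [-0.0694 -0.0362 -0.1328] turn [-0.0691  0.1606  0.0193] deg 10.1 dist 0.154
tip [ 500.5 -218.5  156.2] TCP [ 412.4 -177.5  211. ]
t 16.65 shift [-0.1053 -0.0448 -0.1987] turn [-0.1024  0.2417  0.0191] deg 15.1 dist 0.229
tip [ 450 -285  150] TCP [ 365.8 -236.4  204.8]
t 16.65 shift [-0.1406 -0.0531 -0.2648] turn [-0.1358  0.3229  0.0189] deg 20.1 dist 0.304
```

>>> play_rows(
  motion="-0.007 -0.008 -0.014 -0.01 0.02 0.003; -0.02 -0.02 -0.038 -0.02 0.05 0.006; -0.036 -0.028 -0.07 -0.035 0.08 0.01; -0.053 -0.032 -0.102 -0.05 0.12 0.015; -0.07 -0.036 -0.133 -0.07 0.16 0.019",
)

```text
time: 17.27
ee_pos: [457.2, -120.9, 216.3]
eef_rot: [-1.601, -0.023, -0.572]
ft_force: [-0.6, -0.8, -2.4]
width: 0.176
```

Run:
```python
from h import *
t,y,p=tipnow();st()
for k in (.75,1):
  a=np.array([652,-19,175]);b=np.array([450,-285,150]); go(a+(b-a)*k,BY+(np.radians(-30)-BY)*k,-.13)
```

```text
tip [ 548.5 -154.3  161.5] yaw -20.1 pitch -0.130 in bin [-128.5 -153.1   98.6] F [-0.6 -0.8 -2.4] T [0.2  0.59 0.03] t 17.27 w 0.176 j6 0.53
t 17.27 pos [ 457.2 -120.9  216.3] J [-0.554 -0.036  0.619  2.293  0.253  0.526  1.091] F [-0.6 -0.8 -2.4] w 0.176 
R [[0.872, 0.348, 0.344], [-0.319, -0.129, 0.939], [0.371, -0.929, -0.001]]
tip [ 500.5 -218.5  156.2] TCP [ 412.4 -177.5  211. ]
t 17.27 shift [-0.023  -0.0034 -0.0685] turn [-0.0302  0.0787 -0.0004] deg 4.8 dist 0.072
tip [ 450 -285  150] TCP [ 365.8 -236.4  204.8]
t 17.27 shift [-0.0471 -0.0062 -0.1399] turn [-0.0628  0.1601 -0.0004] deg 9.9 dist 0.148
```

>>> play_rows(
  motion="-0.004 -0.001 -0.016 -0.006 0.015 0; -0.01 -0.002 -0.034 -0.014 0.035 0; -0.016 -0.003 -0.052 -0.022 0.055 0; -0.021 -0.003 -0.067 -0.03 0.075 0; -0.023 -0.003 -0.072 -0.03 0.079 0",
)

```text
time: 17.9
ee_pos: [410.7, -181.4, 210.5]
eef_rot: [-1.606, 0.046, -0.639]
ft_force: [0.1, 0.1, -1.3]
width: 0.175
```

Run:
```python
from h import *
t,y,p=tipnow();st()
snap('top','t16',(320,170,540,335),3.6)
snap('scene','s16',(240,150,440,300),4)
go((465,-285,130),np.radians(-27),-.1)
go((465,-285,80),np.radians(-27),-.03)
```

```text
tip [ 498.7 -222.6  155.6] yaw -25.1 pitch -0.129 in bin [-160.1 -228.8   78.1] F [ 0.1  0.1 -1.3] T [ 0.25  0.53 -0.  ] t 17.90 w 0.175 j6 0.51
t 17.90 pos [ 410.7 -181.4  210.5] J [-0.477 -0.098  0.686  2.349  0.293  0.513  1.121] F [ 0.1  0.1 -1.3] w 0.175 
R [[0.841, 0.336, 0.424], [-0.394, -0.157, 0.906], [0.371, -0.929, 0.0]]
tip [ 465 -285  130] TCP [ 379.9 -241.6  187.6]
t 18.00 shift [-0.0109  0.0203 -0.0681] turn [-0.0128  0.0321  0.0294] deg 2.6 dist 0.072
tip [ 465 -285   80] TCP [ 383.7 -243.6  144.2]
t 18.00 shift [-0.0231  0.0622 -0.0683] turn [-0.0117  0.0325  0.0994] deg 6.0 dist 0.095
```

View pics/t16.png

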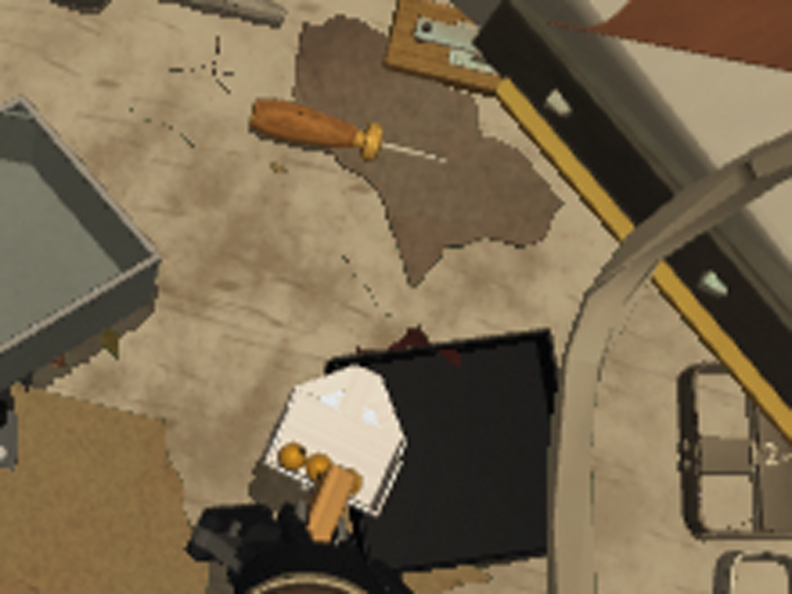

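View pics/s16.png

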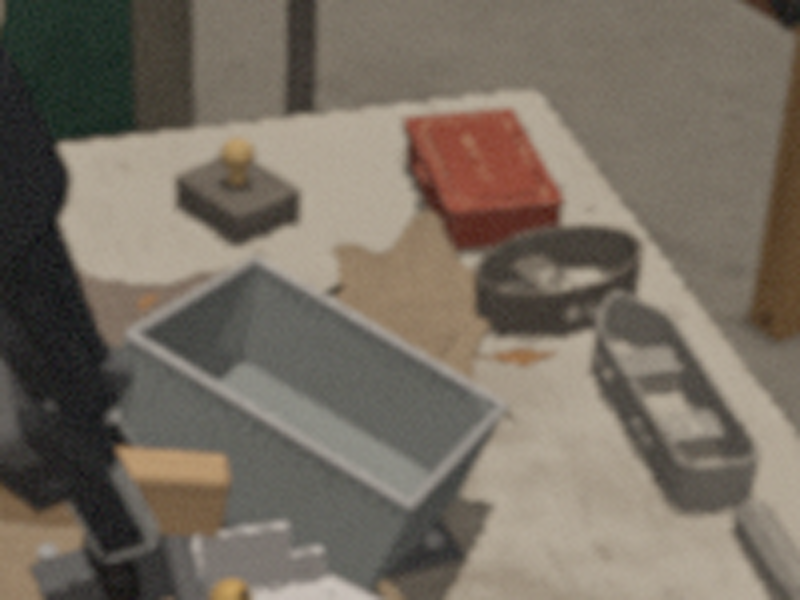

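Three knobs are in the scoop at (292,455), (318,465) and (350,480), and the bin is empty and still tipped. Now over the tray.

>>> play_rows(
  motion="-0.002 0.003 -0.014 -0.002 0.006 0.003; -0.005 0.009 -0.032 -0.006 0.015 0.01; -0.008 0.015 -0.051 -0.01 0.024 0.02; -0.011 0.02 -0.066 -0.013 0.032 0.028; -0.011 0.02 -0.068 -0.013 0.032 0.029",
)

```text
time: 18.62
ee_pos: [379.9, -241.7, 187.7]
eef_rot: [-1.606, 0.097, -0.643]
ft_force: [0.6, 0.1, -1.4]
width: 0.177
```

Run:
```python
from h import *
t,y,p=tipnow();st()
for z,ph in((90,-.06),(70,0),(60,.15),(55,.3)): go((463,-283,z),np.radians(-27),ph)
```

```text
tip [ 465.  -285.1  130.1] yaw -27.0 pitch -0.100 in bin [-170.3 -296.2   45.6] F [ 0.6  0.1 -1.4] T [ 0.29  0.5  -0.  ] t 18.62 w 0.177 j6 0.45
t 18.62 pos [ 379.9 -241.7  187.7] J [-0.467 -0.043  0.922  2.366  0.089  0.452  1.486] F [ 0.6  0.1 -1.4] w 0.177 
R [[0.837, 0.306, 0.455], [-0.427, -0.157, 0.891], [0.344, -0.939, -0.001]]
tip [ 463 -283   90] TCP [ 380.  -240.7  151.4]
t 18.62 shift [-0.0128  0.034   0.001 ] turn [ 0.0011 -0.0003  0.0401] deg 2.3 dist 0.036
tip [ 463 -283   70] TCP [ 383.4 -242.5  136.9]
t 18.62 shift [-0.0142  0.049   0.001 ] turn [ 0.001  -0.0003  0.1001] deg 5.7 dist 0.051
tip [ 463 -283   60] TCP [ 393.2 -247.5  139.5]
t 18.62 shift [-0.0029  0.0503  0.001 ] turn [ 0.001  -0.0004  0.2501] deg 14.3 dist 0.05
tip [ 463 -283   55] TCP [ 404.6 -253.2  145.3]
t 18.62 shift [0.011  0.0492 0.001 ] turn [ 0.001  -0.0005  0.4001] deg 22.9 dist 0.05
```

Run:
```python
from h import *
for z,ph in((90,-.07),(65,-.02)): go((453,-280,z),np.radians(-27),ph)
```

```text
tip [ 453 -280   90] TCP [ 369.5 -237.4  150.5]
t 18.62 shift [-0.0233  0.0312 -0.0009] turn [ 0.0011 -0.0003  0.0301] deg 1.7 dist 0.039
tip [ 453 -280   65] TCP [ 372.3 -238.9  130.1]
t 18.62 shift [-0.0274  0.0514 -0.0009] turn [ 0.0011 -0.0003  0.0801] deg 4.6 dist 0.058
```

>>> play_rows(
  motion="-0.006 0.007 -0.001 0 0 0.007; -0.013 0.018 -0.001 0 0 0.018; -0.02 0.029 -0.001 0 0 0.03; -0.024 0.041 -0.001 0 0 0.055; -0.0274 0.051 -0.001 0 0 0.08",
)

```text
time: 19.25
ee_pos: [372.9, -238.0, 130.0]
eef_rot: [-1.593, 0.16, -0.578]
ft_force: [1.0, 0.8, -1.9]
width: 0.176
```

Run:
```python
from h import *
t,y,p=tipnow();st()
snap('top','t17',(360,220,520,340),5)
for z,ph in((60,.05),(55,.1),(50,.2),(48,.3)): go((453,-280,z),np.radians(-27),ph)
```

```text
tip [ 453.7 -279.    64.8] yaw -26.9 pitch -0.019 in bin [-154.7 -292.1  -18.9] F [ 1.   0.8 -1.9] T [0.18 0.45 0.03] t 19.25 w 0.176 j6 0.40
t 19.25 pos [ 372.9 -238.   130. ] J [-0.31   0.177  0.879  2.391 -0.411  0.395  2.005] F [ 1.   0.8 -1.9] w 0.176 
R [[0.859, 0.237, 0.453], [-0.436, -0.121, 0.892], [0.267, -0.964, -0.001]]
tip [ 453 -280   60] TCP [ 376.5 -241.   131.3]
t 19.30 shift [ 0.0048 -0.0007 -0.0012] turn [0.0008 0.0024 0.0677] deg 3.9 dist 0.005
tip [ 453 -280   55] TCP [ 379.8 -242.7  130.5]
t 19.30 shift [ 0.0081  0.0011 -0.0012] turn [0.0009 0.0023 0.1177] deg 6.7 dist 0.008
tip [ 453 -280   50] TCP [ 386.9 -246.3  133.3]
t 19.30 shift [ 0.0165  0.0005 -0.0013] turn [0.001  0.0023 0.2177] deg 12.5 dist 0.017
tip [ 453 -280   48] TCP [ 394.6 -250.2  138.3]
t 19.30 shift [ 0.0262 -0.002  -0.0013] turn [0.0011 0.0022 0.3177] deg 18.2 dist 0.026
```

View pics/t17.png

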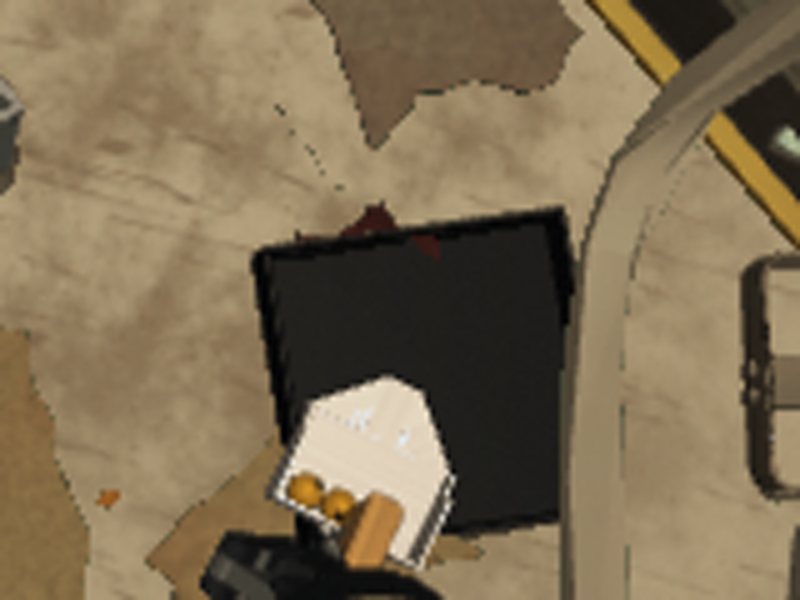

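The scoop tip is over the tray's middle at zoomed (390,380), with the knobs still at the rear wall. Pouring gently.

>>> play_rows(
  motion="0.003 0 -0.001 0 0.001 0.035; 0.005 0 -0.001 0 0.002 0.065; 0.008 0.001 -0.001 0 0.002 0.095; 0.01 0.001 -0.001 0 0.002 0.125; 0.0125 0.001 -0.001 0 0.002 0.165",
)

```text
time: 19.92
ee_pos: [384.2, -243.8, 132.0]
eef_rot: [-1.563, 0.29, -0.448]
ft_force: [0.0, -0.9, -1.7]
width: 0.171
```

>>> play_rows(
  motion="0.002 0 0 0 0 0.03; 0.005 -0.001 0 0 0 0.07; 0.009 -0.001 0 0 0 0.11; 0.013 -0.002 0 0 0 0.15; 0.017 -0.003 0 0 0 0.19",
)

```text
time: 20.55
ee_pos: [399.7, -250.9, 137.1]
eef_rot: [-1.52, 0.435, -0.298]
ft_force: [0.1, -0.3, -1.1]
width: 0.173
```

Run:
```python
from h import *
t,y,p=tipnow();st()
snap('top','t18',(360,220,520,340),5)
for z,ph in((52,.45),(55,.6)): go((452,-280,z),np.radians(-27),ph)
```

```text
tip [ 455.  -278.9   44.3] yaw -26.9 pitch 0.339 in bin [-145.2 -291.8  -37.2] F [ 0.1 -0.3 -1.1] T [-0.03 -0.09 -0.03] t 20.55 w 0.173 j6 0.94
t 20.55 pos [ 399.7 -250.9  137.1] J [-0.18   0.447  0.855  2.028 -0.394  0.939  1.996] F [ 0.1 -0.3 -1.1] w 0.173 
R [[0.889, -0.08, 0.452], [-0.45, 0.038, 0.892], [-0.089, -0.996, -0.002]]
tip [ 452 -280   52] TCP [ 406.3 -256.7  151.1]
t 20.60 shift [ 0.0058 -0.0144 -0.0024] turn [0.0035 0.0033 0.1103] deg 6.3 dist 0.016
tip [ 452 -280   55] TCP [ 420.  -263.7  160.6]
t 20.60 shift [ 0.0203 -0.0253 -0.0025] turn [0.0038 0.003  0.2603] deg 14.9 dist 0.033
```

View pics/t18.png

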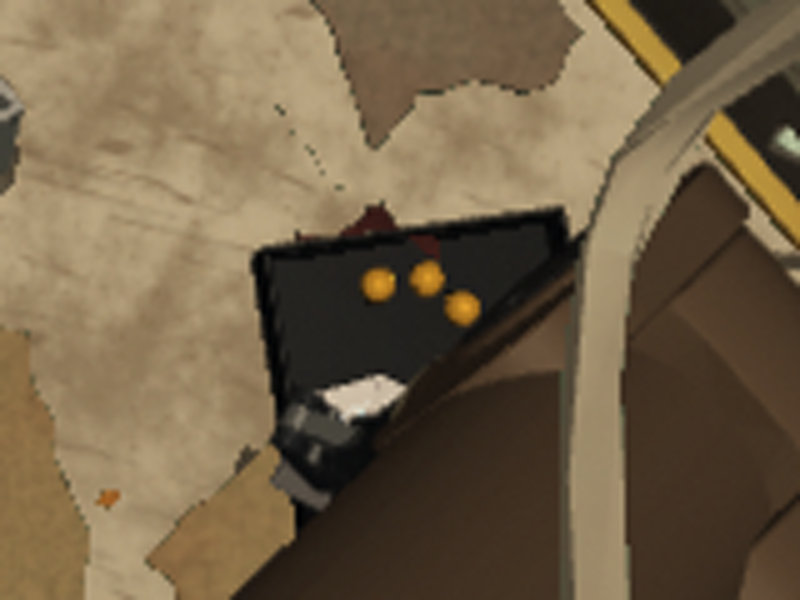

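All three knobs lie in the tray at (378,285), (428,278) and (462,308). Withdrawing upward and back along the same path.

Run:
```python
from h import *
go((452,-275,90),np.radians(-26),.25)
go((462,-255,150),np.radians(-25),.1)
go((480,-200,200),np.radians(-22),.0)
```

```text
tip [ 452 -275   90] TCP [ 389.1 -244.3  176.9]
t 20.60 shift [-0.0173 -0.0383  0.0008] turn [ 0.0024 -0.0138 -0.0897] deg 5.2 dist 0.042
tip [ 462 -255  150] TCP [ 387.5 -220.3  225.5]
t 20.60 shift [-0.0338 -0.0856  0.0215] turn [ 0.004  -0.0311 -0.2397] deg 13.9 dist 0.095
tip [ 480 -200  200] TCP [ 397.2 -166.6  266.9]
t 20.60 shift [-0.053  -0.1257  0.0737] turn [ 0.0098 -0.0834 -0.3396] deg 20.0 dist 0.155
```

>>> play_rows(
  motion="-0.007 -0.018 0 0 -0.006 -0.03; -0.0173 -0.038 0.001 0.002 -0.0138 -0.09; -0.025 -0.062 0.01 0.003 -0.022 -0.165; -0.034 -0.086 0.0215 0.004 -0.031 -0.24; -0.043 -0.105 0.047 0.007 -0.057 -0.29",
)

```text
time: 21.22
ee_pos: [392.5, -193.8, 246.0]
eef_rot: [-1.581, 0.164, -0.483]
ft_force: [0.3, 0.9, -1.2]
width: 0.176
```

Run:
```python
from h import *
tipnow();st()
snap('top','t19',(360,220,520,340),5)
go((490,-130,210),np.radians(-15),.0)
go((500,0,215),np.radians(-5),.0)
go((510,110,210),np.radians(2),.0)
```

```text
tip [ 471.4 -228.3  175.1] yaw -23.6 pitch 0.046 in bin [-191.7 -239.1   85.3] F [ 0.3  0.9 -1.2] T [0.25 0.27 0.01] t 21.23 w 0.176 j6 0.83
t 21.23 pos [ 392.5 -193.8  246. ] J [-0.677 -0.122  0.953  2.184  0.167  0.831  1.342] F [ 0.3  0.9 -1.2] w 0.176 
R [[0.897, 0.187, 0.4], [-0.392, -0.079, 0.917], [0.203, -0.979, 0.002]]
tip [ 490 -130  210] TCP [ 403.8 -106.9  276.9]
t 21.27 shift [-0.0182 -0.0328  0.0819] turn [ 0.0282 -0.1485 -0.0401] deg 9.0 dist 0.09
tip [500   0 215] TCP [411.1   7.8 281.9]
t 21.27 shift [-0.0558 -0.0452  0.1899] turn [ 0.0681 -0.3184 -0.0393] deg 18.8 dist 0.203
tip [510 110 210] TCP [420.8 106.9 276.9]
t 21.27 shift [-0.0871 -0.0461  0.2846] turn [ 0.096  -0.4373 -0.0386] deg 25.7 dist 0.301
```

View pics/t19.png

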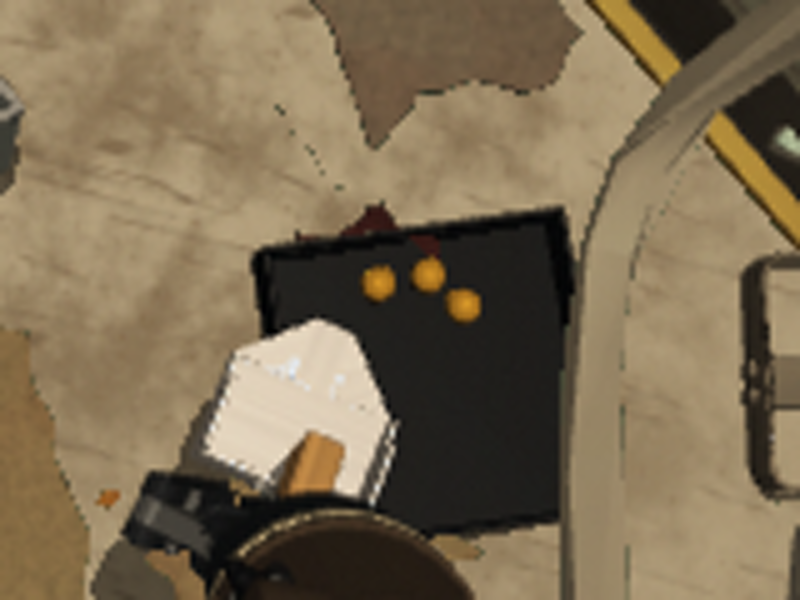

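The knobs are at rest in the tray and the scoop is empty. Carrying it back to its free spot on the left.

>>> play_rows(
  motion="-0.009 -0.02 0.035 0.014 -0.07 -0.02; -0.018 -0.033 0.08 0.028 -0.148 -0.04; -0.036 -0.04 0.135 0.048 -0.23 -0.04; -0.056 -0.045 0.19 0.068 -0.318 -0.039; -0.072 -0.046 0.24 0.082 -0.38 -0.039",
)

```text
time: 21.9
ee_pos: [416.5, 62.5, 280.4]
eef_rot: [-1.563, -0.183, -0.215]
ft_force: [0.5, -0.6, -1.5]
width: 0.175
```

Run:
```python
from h import *
tipnow();st()
go((515,140,200),np.radians(5),.0)
go((522,240,110),np.radians(10.4),.0)
```

```text
tip [506.   60.7 213.7] yaw -1.2 pitch -0.003 in bin [-221.7   51.5  114.2] F [ 0.5 -0.6 -1.5] T [-0.07  0.27 -0.08] t 21.90 w 0.175 j6 0.90
t 21.90 pos [416.5  62.5 280.4] J [-0.873 -0.155  0.457  2.165  0.222  0.896  1.016] F [ 0.5 -0.6 -1.5] w 0.175 
R [[0.968, 0.251, 0.021], [-0.02, -0.004, 1.0], [0.251, -0.968, 0.001]]
tip [515 140 200] TCP [426.1 132.2 266.9]
t 21.90 shift [0.0044 0.0151 0.0698] turn [ 0.026  -0.1048  0.0028] deg 6.2 dist 0.072
tip [522 240 110] TCP [434.2 223.9 176.9]
t 21.90 shift [-0.0121  0.1039  0.1616] turn [ 0.0495 -0.196   0.0029] deg 11.6 dist 0.192
```

>>> play_rows(
  motion="0.003 0.008 0.035 0.013 -0.05 0.002; 0.0044 0.015 0.07 0.026 -0.105 0.003; -0.001 0.045 0.1 0.034 -0.135 0.003; -0.007 0.075 0.13 0.042 -0.165 0.003; -0.012 0.104 0.1616 0.05 -0.196 0.003",
)

```text
time: 22.52
ee_pos: [434.2, 225.6, 176.3]
eef_rot: [-1.532, -0.339, -0.054]
ft_force: [-0.0, 0.6, -2.0]
width: 0.175
```

Run:
```python
from h import *
tipnow()
go((522,240,8),np.radians(10.4),.0)
snap('scene','s20',(150,150,310,270),5)
```

```text
tip [522.1 241.9 109.6] yaw 10.5 pitch -0.002 in bin [-193.2  232.7   12.9] F [-0.   0.6 -2. ] T [-0.07  0.32 -0.03] t 22.52 w 0.175 j6 0.59
tip [522 240   8] TCP [434.2 223.9  74.9]
t 22.52 shift [-0.0256  0.0981 -0.0018] turn [-0.0019  0.0017  0.0017] deg 0.2 dist 0.101
```

View pics/s20.png

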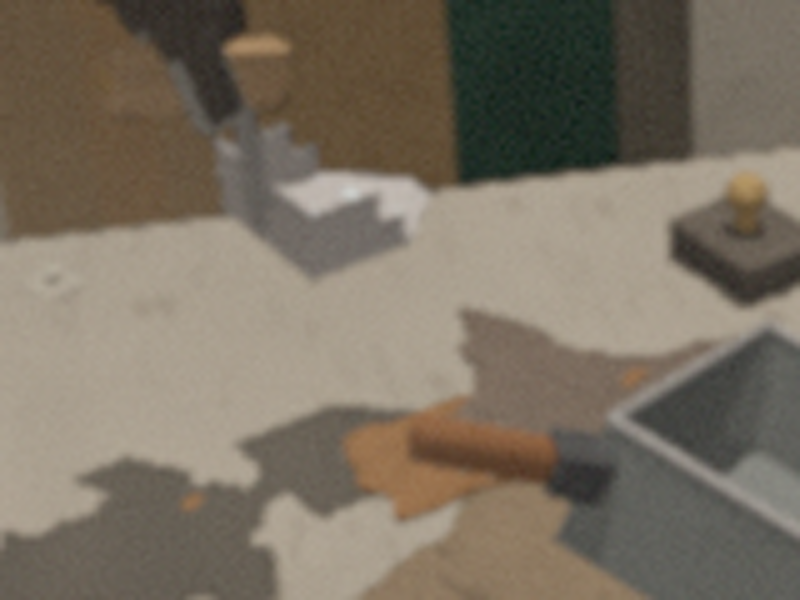

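>>> play_rows(
  motion="-0.004 0.015 -0.001 -0.002 0.002 0.002; -0.01 0.04 -0.002 -0.002 0.002 0.002; -0.018 0.068 -0.002 -0.002 0.002 0.002; -0.023 0.088 -0.002 -0.002 0.002 0.002; -0.0256 0.098 -0.002 -0.002 0.002 0.002",
)

```text
time: 23.2
ee_pos: [432.3, 227.3, 71.4]
eef_rot: [-1.535, -0.34, -0.047]
ft_force: [0.1, -0.3, -1.9]
width: 0.173
```

>>> play_rows(
  motion="0 0.002 0 0 0 0; -0.001 0.004 0 0 0 0; -0.002 0.006 0 0 0 0; -0.002 0.008 0 0 0 0; -0.0025 0.0085 0 0 0 0",
)

```text
time: 23.82
ee_pos: [432.6, 228.0, 66.0]
eef_rot: [-1.531, -0.341, -0.05]
ft_force: [-27.8, -10.7, 76.6]
width: 0.175
```

Run:
```python
from h import *
tipnow()
```

```text
tip [520.4 244.6  -0.8] yaw 10.7 pitch -0.001 in bin [-150.2  235.1  -88.8] F [-27.8 -10.7  76.6] T [-1.92  1.75 -0.36] t 23.82 w 0.175 j6 0.26
```

I pressed a bit hard (77 N, under the 120 N limit), so I'll ease off, then release.

>>> play_rows(
  motion="0 -0.0003 0 0 0 0; 0 -0.0005 0 0 0 0",
)

```text
time: 24.08
ee_pos: [432.9, 228.4, 67.3]
eef_rot: [-1.53, -0.342, -0.051]
ft_force: [1.1, 0.1, -1.4]
width: 0.175
```

>>> play_rows(
  motion="0 0 0 0 0 0; 0 0 0 0 0 0; 0 0 0 0 0 0; 0 0 0 0 0 0",
  jaw=0.2,
)

```text
time: 24.58
ee_pos: [432.8, 228.3, 67.1]
eef_rot: [-1.53, -0.342, -0.051]
ft_force: [-0.8, 0.1, -0.4]
width: 0.6
```

Run:
```python
from h import *
tipnow()
snap('scene','s21',(150,150,310,270),5)
```

```text
tip [5.207e+02 2.449e+02 4.000e-01] yaw 10.7 pitch -0.002 in bin [-150.4  235.4  -87.6] F [-0.8  0.1 -0.4] T [0.01 0.3  0.03] t 24.57 w 0.600 j6 0.27
```

View pics/s21.png

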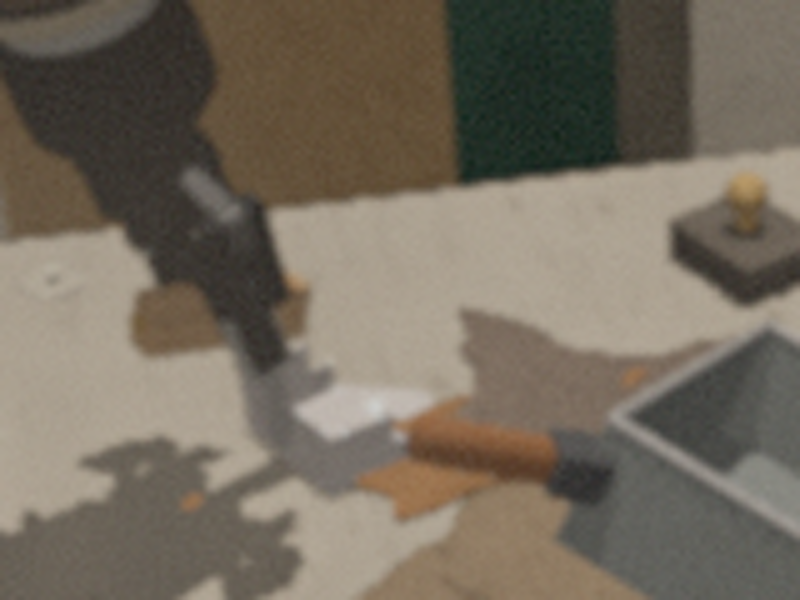

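The scoop stands flat with the jaws open. Retreating along the tool axis.

>>> play_rows(
  motion="0 -0.02 0 0 0 0; 0 -0.05 0 0 0 0; 0 -0.09 0 0 0 0; 0 -0.12 0 0 0 0; 0 -0.15 0.03 0 0 0",
)

```text
time: 25.25
ee_pos: [390.5, 248.7, 213.5]
eef_rot: [-1.531, -0.339, -0.054]
ft_force: [0.3, 1.1, -1.4]
width: 0.602
```

>>> play_rows(
  motion="0.01 -0.02 0.03 0 0 0; 0.02 -0.03 0.07 0 0 0; 0.02 -0.03 0.12 0 0 0; 0.02 -0.03 0.16 0 0 0; 0.02 -0.03 0.2 0 0 0",
)

```text
time: 25.88
ee_pos: [365.2, 448.6, 248.0]
eef_rot: [-1.531, -0.339, -0.054]
ft_force: [0.7, 0.1, 0.1]
width: 0.606
```

Run:
```python
from h import *
st()
snap('scene','s22')
snap('top','t22')
```

```text
t 25.88 pos [365.2 448.6 248. ] J [-1.34   0.244  0.29   1.857  0.157  0.892  0.601] F [0.7 0.1 0.1] w 0.606 
R [[0.952, 0.245, -0.183], [0.176, 0.048, 0.983], [0.249, -0.968, 0.003]]
```

View pics/s22.png

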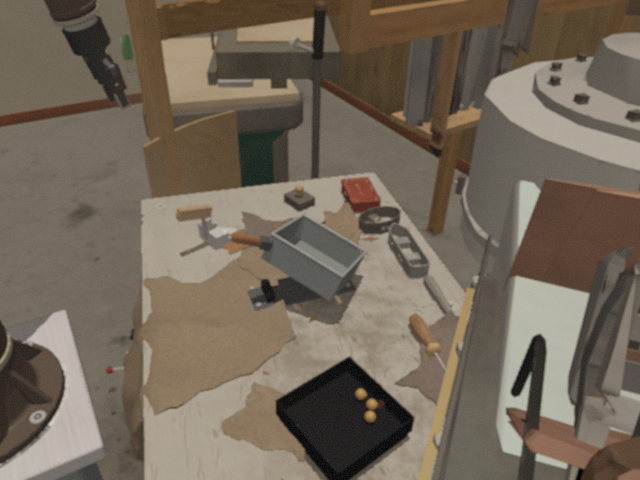

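View pics/t22.png

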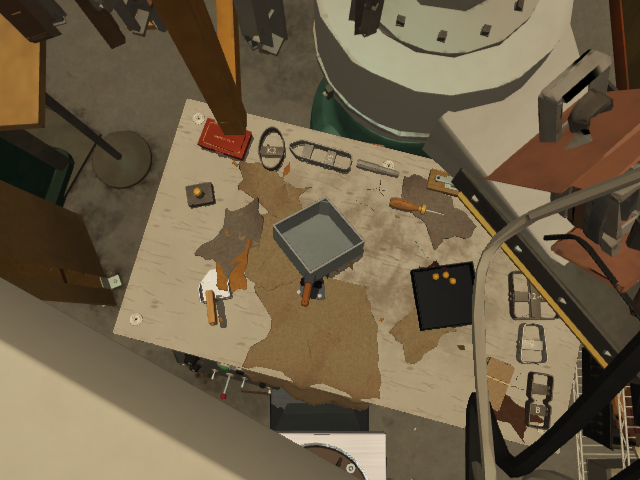

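Run:
```python
import cv2,numpy as np
a=cv2.imread('pics/t5_raw.png');b=cv2.imread('pics/t22_raw.png')
g=lambda i:np.float32(cv2.cvtColor(i,6))
s=np.s_[185:245,270:370]
print('bin rim shift t5->t22',cv2.phaseCorrelate(g(a[s]),g(b[s]),cv2.createHanningWindow((100,60),cv2.CV_32F)))
cv2.imwrite('pics/t22b.png',cv2.resize(b[180:320,260:380],None,fx=4,fy=4,interpolation=2))
a=cv2.imread('pics/top0.png')
for n,q in(('block',np.s_[175:215,180:222]),('awl+punch',np.s_[150:220,350:445])): print(n,np.abs(g(a[q])-g(b[q])).max(), np.abs(g(a[q])-g(b[q])).mean())
a=cv2.imread('pics/s5_raw.png');b=cv2.imread('pics/s22_raw.png')
s=np.s_[205:305,265:370]; print('scene shift',cv2.phaseCorrelate(g(a[s]),g(b[s]),cv2.createHanningWindow((105,100),cv2.CV_32F)))
```

```text
bin rim shift t5->t22 ((-0.10772886848988605, 0.8217163082462164), 0.6623030805587768)
block 4.0 1.3779762
awl+punch 4.0 1.3613534
scene shift ((-0.0506777935748417, 0.03352606619246501), 0.8182124134346291)
```

View pics/t22b.png

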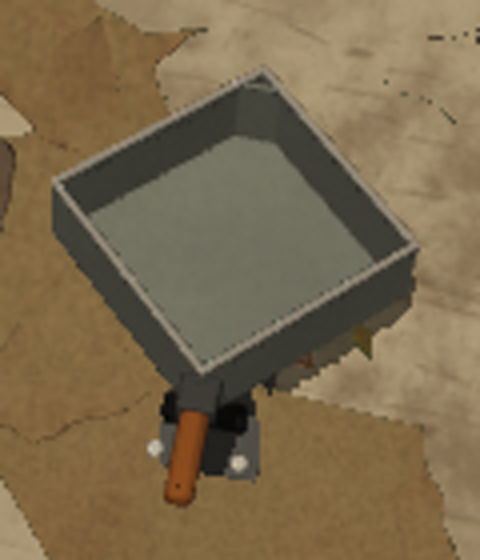

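Run:
```python
import cv2,numpy as np
g=lambda i:cv2.cvtColor(i,6)
for p,q,boxes in(('t5_raw','t22_raw',[(292,270,325,312),(265,215,300,245),(340,225,372,262),(310,190,345,210)]),('s5_raw','s22_raw',[(225,225,275,255),(345,240,372,265),(265,205,310,235)])):
    a=g(cv2.imread(f'pics/{p}.png'));b=g(cv2.imread(f'pics/{q}.png'))
    for x0,y0,x1,y1 in boxes:
        d=np.abs(a[y0:y1,x0:x1].astype(int)-b[y0:y1,x0:x1]); print(p,(x0,y0),'mean',d.mean().round(2),'max',d.max())
```

```text
t5_raw (292, 270) mean 7.23 max 18
t5_raw (265, 215) mean 8.28 max 35
t5_raw (340, 225) mean 8.55 max 33
t5_raw (310, 190) mean 10.17 max 24
s5_raw (225, 225) mean 2.82 max 33
s5_raw (345, 240) mean 3.37 max 58
s5_raw (265, 205) mean 2.41 max 13
```

Run:
```python
from rig import env
print(env.close_job())
```

```text
the job is handed in; nothing more can be done
None
```

The job is done and handed in at about 26 s, well under the 69 s limit. I lifted the bin to its stop, where the handle force rose to 46 N. I then took all three knobs out of the low corner in one scoopful and poured them into the tray. The scoop was laid flat near its old place on the left, well clear of the tray.

**Last pictures, taken with the arm clear of everything:**
- All three knobs are in the tray.
- The bin is empty and still tipped, with its handle and rim corners where they were right after tipping.
- The paperweight, awl and punch areas match the first picture.

**Checks that were less clean:**
- While setting the scoop down I pressed too hard for a moment, 77 N at the wrist. That is under the 120 N limit, and I eased off before releasing.
- One image-correlation check of the bin gave a 0.8 px shift in the top view. The scene view showed none, and the handle and corner comparisons showed none either. I put it down to the knobs being gone and a change in lighting.

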